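Lock the hold-down stud in the tilted stage

ROBOT

A 6-joint arm with a two-finger parallel gripper is mounted at the origin on a cart in front of the work surface, level with it; the furniture and walls round the work are solid. World frame = base frame: x ahead of the robot, y to its left, z up, the work surface at z = 0. Lengths are in mm, angles in rad, forces in N, time in s.
With the tool pointing down it reaches from about 350 to 875 mm from the base axis. Payload 4.2 kg.
Tool frame: the origin (TCP) lies on the mounting face of the last link; the fingertips stand 173 mm ahead of it and the grasp point (between the pads) lies 155 mm ahead of it (tcp_to_grasp is the distance from the TCP to the grasp point, in mm); z points along the fingers, y is the direction in which the jaws open and shut (so a half turn about z gives the same grasp; the last joint's range is limited). The gripper opens to 85 mm and grips with 20 to 120 N. Pads are 22 mm wide; open, the fingers measure 114 mm over their backs; the gripper's body (76 mm by 85 mm) begins 54 mm behind the grasp point. The pads swing forward as they close: fully open they stand 13 mm farther back than shut.
Start: joints at [1.601, 0.385, 0.008, 0, -1.194, -0.259], TCP at [141.724, 608.699, 404.712] pointing down, gripper open.
Joint ranges: [-3.14, 3.14], [-1.21, 2.06], [-1.07, 1.41], [-3.16, 2.05], [-2.99, -0.16], [-3.1, 3.1]. Speed limits (rad/s): [2.79, 2.79, 3.14, 3.14, 3.14, 3.14].

INTERFACE

Orientations are given as a unit quaternion [x, y, z, w].
In Python, from bench import * gives the robot as it stands. The module is installed in compiled form; this text tells all that it offers.
- The arm moves only by the tool apply_moves, never from a script. Its arguments are lists of equal length, an entry for each row: "fingers": the closure, from 0 (fully open) to 1 (shut); "dp": the shift along the world's x, y, z in cm, a list of three; "yaw": the turn about the world's z in degrees. A call has 1 to 10 rows; each row is the pose to reach, as a shift and turn from the pose measured when the call began; what a row does not reach only later rows make up. A row lasts 1/10 s, in which the tool goes at most 50 mm and 8.59 degrees, less where a joint would pass 70% of its speed; a pose out of reach is approached as far as the arm can. A call with a gripper value outside its range is refused whole. The fingers move at their own pace and stop on an object; the grip force is fixed at half the most. Time passes only in rows, so rows that repeat a pose let the fingers close. It gives the time, the measured TCP pose, the force and the opening at its end, in the units of the state.
- read_state(): the state, without advancing time (a new reading comes with each control period).
- get_image(name): name is "side" or "top"; returns a dict with "color" (384x512x3 uint8, blue, green, red), "mtx" (3x3 intrinsics, pixels), "camera_from_world" (4x4, takes a point from world to camera coordinates). Camera axes: x right, y down, z forward; pixel columns grow to the right and rows downward; lengths in mm; the calibration is good to about 2 mm. A picture is of the moment at which its call begins. There is no depth.
- job_done(): hands the job in, once; it reports no verdict.
The state is a dict: "clock": time; "joints": joint angles; "joint_vel": joint speeds; "joint_efforts": joint torques, N m; "position": TCP position; "ee_rot": TCP orientation; "contact_force": force on the tool from outside, world axes, zero at the start; "wrist_torque": the same for the moment, N m; "gripper_width": finger opening in mm.
Only numpy, scipy, OpenCV 4.12 (cv2) and the standard library are available. Lean on these libraries where they do the work, as an engineer would, in place of code of your own. Each camera call takes 0.05 s, during which the arm holds its last target. There are 200 camera calls.

TASK

Take the orange-handled hold-down stud from its rack and drop its T head squarely into the wide entry window (outlined in blue) of the T-slot on the tilted stage. Slide the stud along the slot, away from the window, fully home to the closed end, then turn it a quarter turn so that it locks with its bar pointing straight across the slot, over the edge of the resin plate, and let go. Leave the black stud in the rack and do not disturb the bottles or the beaker.

Things in the scene. Friction and masses are not known exactly. Their poses are not given: they have to be found in the camera images.
- orange_stud: Loose T-bolt stud to lock, 0.08-0.15 kg; origin under its head's centre, z up the shank. Head 14 (x) x 30 (y) x 8 mm (z 0-8), shank 9 mm dia (to z 24), dark bar 14 x 48 x 6 (z 24-30), orange handle 16 x 40 mm (z 30-64): grip across x at z 45-55. All long along y, same after a half turn. Starts upright in either rack pocket.
- black_stud: Loose stud of the same shape, origin and axes with a black handle, upright in the other rack pocket; leave it there.
- stud_rack: Grey block fixed to the bench, 52 (x) x 144 (y) x 20 mm tall, origin centre of its underside, z up. Two pockets, 20 (x) x 36 mm (y), 14 mm deep (floor 6 mm over the bench), centred at y = +34 and -34 mm, each holding a stud with its y along the rack's y. Which stud is in which varies.
- slot_plate: Fixed aluminium T-slot plate inclined 30 deg. z: its normal, leaning to the stage's front (robot side); x up the slope; y level, along the slot. Origin: cavity floor at the slot's closed end = the stud's origin when home. Plate x -36 to 76, y -45 to 105 mm, top at z 16. Slot 12 mm wide, y -4.5 (closed end, stops the shank with the stud at y about 0) to 42.5, then the entry window.
- slot_entry (a point): Centre of the blue-edged entry window, on the cavity floor (slot plate's x 0, y 60 mm, z 0; same axes). Window 18.6 (x) x 35 mm (y), open down to the floor. The head enters only with the stud's y along the slot and its shank along the plate's z; origin then at this point. The stud slides from here 60 mm to -y.
- slot_pocket (a point): Slot plate's origin again, same axes: centre of a hidden round pocket, 36 mm dia, at the closed end. Lips 6 mm thick, cavity below 10 mm high; elsewhere 18.6 mm wide, too narrow to turn the head. In the pocket it turns either way, with no end stop (turn 90 deg); crossed, it can neither lift out nor slide back. Let go, the stud may lean a few degrees.
- resin_plate: Pale resin plate, 50 x 52 mm, fixed on the slot plate beside the slot's closed end: slot plate's x 19 to 69, y -26 to 26 mm, top at z 22 (6 mm over the surface), with a dark rail on either side as high. Keep fingertips above it. Origin centre of its underside, axes as the slot plate's.
- brown_bottle: Brown bottle with black cap, 54 mm across, 125 mm tall, loose; origin centre of its underside. Leave it.
- pp_bottle: White bottle with blue cap and red band, 64 mm across, 130 mm tall, loose; origin centre of its underside. Leave it.
- small_vial: Small white bottle with red cap, 32 mm across, 75 mm tall, loose; origin centre of its underside. Leave it.
- beaker_100: Small glass beaker, 66 x 57 x 69 mm tall, loose; origin centre of its underside. Leave it.
Not all that is in view belongs to the job. There is more than one size of the orange_stud; the one meant has the size given above.

How it is judged:
By the outcome, as a careful person would: the job done as asked, in the order asked, and still so for the second after the job is handed in, with the robot touching nothing.
It also fails if it takes over 48 s, if anything falls off the work surface, if the arm or the gripper's body presses on something with over 40 N, if the wrist force passes 120 N, or if a joint passes its speed limit or range.

## Working session

There is one attempt and no reset: what is moved stays moved. The work goes in short steps, Python scripts to look and compute and a tool call to move; the robot and the scene stay as the last step left them, time stands still between calls to the robot, and variables do not carry over. Pictures are saved under pics/ and viewed, about 8 in all and at most 12, crops included, and the job is handed in when it is done.

Besides the shell and the picture viewer there is one more tool, called after "Request:" as a command line: name --pt "numbers of a row" for each row, then --argument value for the rest. apply_moves: Moves the arm, as the interface text tells. Its arguments: {"type":"object","properties":{"fingers":{"type":"array","items":{"type":"number"}},"dp":{"type":"array","items":{"type":"array","items":{"type":"number"}}},"yaw":{"type":"array","items":{"type":"number"}}},"required":["fingers","dp","yaw"]}

```bash
mkdir -p pics
cat > h.py <<'E'
from bench import *
import numpy as np, cv2
def cam(n):
    d=get_image(n); return d["color"],np.array(d["mtx"]),np.array(d["camera_from_world"])
def ray(K,T,u,v):
    R=T[:3,:3];t=T[:3,3]; o=-R.T@t
    d=R.T@np.linalg.solve(K,[u,v,1.]); return o,d/np.linalg.norm(d)
def onz(K,T,u,v,z):
    o,d=ray(K,T,u,v); return o+d*(z-o[2])/d[2]
def proj(K,T,p):
    p=np.atleast_2d(p)@T[:3,:3].T+T[:3,3]; q=p@K.T; return q[:,:2]/q[:,2:]
E
python3 - <<'E'
from h import *
s=read_state(); print(s["position"],s["ee_rot"],s["gripper_width"],s["contact_force"])
for n in("side","top"):
    c,K,T=cam(n); cv2.imwrite(f"pics/{n}0.png",c); np.savez(f"pics/{n}0.npz",c=c,K=K,T=T)
    o,d=ray(K,T,256,192); print(n,K[0,0],o,d)
    hsv=cv2.cvtColor(c,cv2.COLOR_BGR2HSV); 
    for nm,lo,hi in(("orange",(5,140,120),(20,255,255)),("blue",(100,120,80),(125,255,255))):
        m=cv2.inRange(hsv,lo,hi); k,l,st,ce=cv2.connectedComponentsWithStats(m)
        print(nm,[(st[i].tolist(),ce[i].round(1).tolist()) for i in range(1,k) if st[i,4]>15])
im=np.hstack([cv2.imread("pics/side0.png"),cv2.imread("pics/top0.png")])
E
```

```text
[141.66193686 608.52239662 403.61762139] [ 9.93454219e-01 -1.14225742e-01 -7.14865432e-05  1.09103458e-03] 85.50918824252467 [0.4264048  0.72944573 0.15848553]
side 482.54543181128236 [ -210.00661379 -1069.70889558   932.00103865] [ 0.46273598  0.69461246 -0.55080753]
orange [([292, 186, 10, 3, 21], [296.6, 187.2]), ([343, 251, 11, 20, 151], [347.8, 261.0]), ([301, 254, 23, 25, 393], [311.7, 266.4]), ([501, 312, 11, 11, 78], [506.0, 316.6]), ([509, 338, 3, 7, 19], [510.1, 341.0])]
blue [([230, 121, 11, 8, 47], [235.2, 125.7]), ([409, 129, 9, 9, 37], [412.1, 132.9]), ([355, 144, 33, 28, 507], [371.2, 157.5]), ([302, 177, 46, 27, 174], [325.0, 192.8]), ([456, 341, 14, 11, 57], [462.1, 347.3])]
top 365.79062202349985 [ 317.7079309   -28.23025778 1308.4790804 ] [ 0.13367944  0.02595496 -0.99068469]
orange [([363, 175, 13, 8, 55], [368.7, 178.8]), ([353, 202, 21, 12, 132], [363.1, 207.8])]
blue [([272, 0, 13, 6, 47], [277.9, 2.0]), ([254, 43, 34, 29, 739], [270.8, 56.7]), ([412, 77, 18, 13, 107], [419.1, 84.5]), ([427, 79, 8, 9, 23], [431.3, 82.7]), ([266, 115, 41, 31, 193], [287.9, 130.3]), ([132, 125, 15, 14, 60], [139.5, 131.6])]
```

View pics/side0.png

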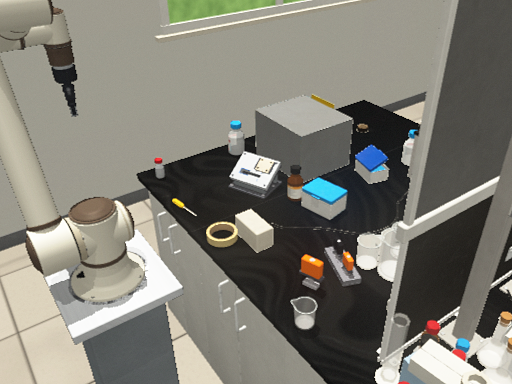

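View pics/top0.png

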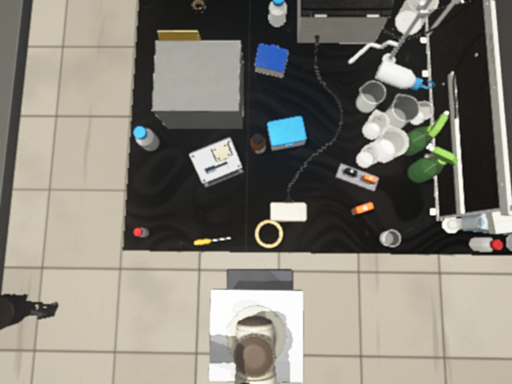

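Run:
```python
import cv2,numpy as np
s=cv2.imread("pics/side0.png");t=cv2.imread("pics/top0.png")
def cr(i,x,y,w,h): return cv2.resize(i[y:y+h,x:x+w],(400,300),interpolation=cv2.INTER_CUBIC)
cv2.imwrite("pics/c1.png",np.vstack([np.hstack([cr(s,295,230,80,60),cr(s,222,144,80,60)]),np.hstack([cr(t,325,150,80,60),cr(t,178,130,80,60)])]))
```

```text
(no output)
```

View pics/c1.png

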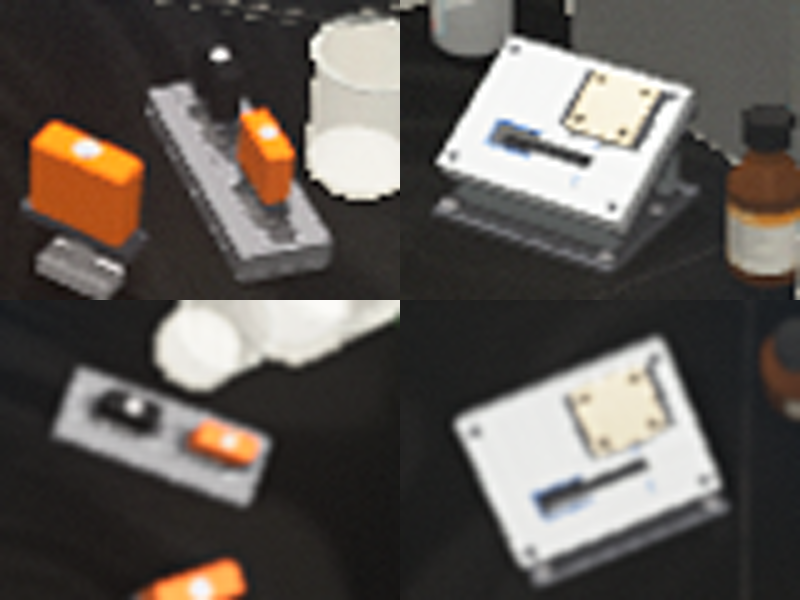

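```bash
cat >> h.py <<'E'
def tri(rs):
    A=np.zeros((3,3));b=np.zeros(3)
    for o,d in rs:
        P=np.eye(3)-np.outer(d,d);A+=P;b+=P@o
    x=np.linalg.solve(A,b); return x,max(np.linalg.norm((np.eye(3)-np.outer(d,d))@(x-o)) for o,d in rs)
def quad(m):
    cs,_=cv2.findContours(m,cv2.RETR_EXTERNAL,cv2.CHAIN_APPROX_NONE); c=max(cs,key=cv2.contourArea)
    hull=cv2.convexHull(c)[:,0].astype(float)
    a=cv2.approxPolyN(c,4,ensure_convex=True)[0].astype(float)
    # refine: fit lines to contour points near each side
    pts=c[:,0].astype(float);L=[]
    for i in range(4):
        p,q=a[i],a[(i+1)%4];d=(q-p)/np.linalg.norm(q-p);n=np.array([-d[1],d[0]])
        t=(pts-p)@d/np.linalg.norm(q-p);sel=(abs((pts-p)@n)<2)&(t>.12)&(t<.88)
        vx,vy,x,y=cv2.fitLine(pts[sel].astype(np.float32),cv2.DIST_HUBER,0,.01,.01).ravel()
        L.append(np.cross([x,y,1],[x+vx,y+vy,1]))
    r=[]
    for i in range(4):
        v=np.cross(L[i-1],L[i]);r.append(v[:2]/v[2])
    return np.array(r)
E
python3 - <<'E'
from h import *
D={n:np.load(f"pics/{n}0.npz") for n in("side","top")}
Q={}
for n,(x,y,w,h) in dict(side=(222,144,80,48),top=(186,130,60,60)).items():
    c=D[n]["c"];hsv=cv2.cvtColor(c,cv2.COLOR_BGR2HSV)
    m=np.zeros(c.shape[:2],np.uint8);m[y:y+h,x:x+w]=(hsv[y:y+h,x:x+w,2]>165).astype(np.uint8)*255
    if n=="side": m[:160,222:246]*=1
    k,l,st,ce=cv2.connectedComponentsWithStats(m);i=1+np.argmax(st[1:,4]);m=(l==i).astype(np.uint8)*255
    m=cv2.morphologyEx(m,cv2.MORPH_CLOSE,np.ones((5,5)))
    q=quad(m);Q[n]=q;print(n,st[i],q.round(1).tolist())
    K,T=D[n]["K"],D[n]["T"]
    # blue points
    b=cv2.inRange(hsv,(95,40,60),(130,255,255));b[:y]=0;b[y+h:]=0;b[:,:x]=0;b[:,x+w:]=0
    ys,xs=np.nonzero(b);print("blue",len(xs),xs.mean() if len(xs) else 0,ys.mean() if len(xs) else 0,xs.min(),xs.max(),ys.min(),ys.max())
# rack / handles
for n,(x,y,w,h) in dict(side=(322,235,40,55),top=(333,160,48,34)).items():
    c=D[n]["c"][y:y+h,x:x+w];hsv=cv2.cvtColor(c,cv2.COLOR_BGR2HSV)
    o=cv2.inRange(hsv,(3,130,90),(22,255,255));cs,_=cv2.findContours(o,0,1);k=max(cs,key=cv2.contourArea)
    r=cv2.minAreaRect(k);print(n,"orange",r[0][0]+x,r[0][1]+y,r[1:],)
    g=((hsv[...,1]<60)&(hsv[...,2]>85)&(hsv[...,2]<200)|(o>0)).astype(np.uint8)*255
    g=cv2.morphologyEx(g,cv2.MORPH_CLOSE,np.ones((7,7)));k,l,st,ce=cv2.connectedComponentsWithStats(g);i=1+np.argmax(st[1:,4])
    g=(l==i).astype(np.uint8)*255; cs,_=cv2.findContours(g,0,1);r=cv2.minAreaRect(cs[0]);print("rack",r[0][0]+x,r[0][1]+y,r[1:],st[i])
    if n=="top":
        K,T=D[n]["K"],D[n]["T"];bx=cv2.boxPoints(r)+[x,y];print("rackcorners z20",[onz(K,T,*p,20).round(0).tolist() for p in bx])
E
```

```text
side [ 230  151   50   37 1003] [[279.7, 161.8], [265.2, 187.6], [229.2, 176.2], [243.7, 151.3]]
blue 29 243.51724137931035 171.24137931034483 239 249 168 175
top [ 190  138   52   45 1293] [[241.1, 166.8], [202.1, 182.7], [189.2, 154.0], [229.4, 137.5]]
blue 24 208.41666666666666 168.41666666666666 204 213 165 173
side orange 347.90000343322754 260.8000011444092 ((18.335756301879883, 10.733126640319824), 63.43495178222656)
rack 341.5 260.0 ((50.0, 39.0), 90.0) [   0    0   40   51 1017]
top orange 369.1500015258789 178.55000114440918 ((12.649109840393066, 6.008327484130859), 18.434947967529297)
rack 356.5 176.5 ((33.0, 47.0), 90.0) [  0   0  48  34 814]
rackcorners z20 [[610.0, -269.0, 20.0], [611.0, -437.0, 20.0], [492.0, -433.0, 20.0], [491.0, -267.0, 20.0]]
```

Run:
```python
from h import *
D={n:np.load(f"pics/{n}0.npz") for n in("side","top")}
R=lambda n,p:ray(D[n]["K"],D[n]["T"],*p)
names=["up_closed","dn_closed","dn_entry","up_entry"]
S=[(279.7,161.8),(265.2,187.6),(229.2,176.2),(243.7,151.3)];P=[(229.4,137.5),(241.1,166.8),(202.1,182.7),(189.2,154.0)]
W=[]
for a,s,t in zip(names,S,P):
    x,e=tri([R("side",s),R("top",t)]);W.append(x);print(a,x.round(1),round(e,1))
W=np.array(W);loc=np.array([[76,-45,16],[-36,-45,16],[-36,105,16],[76,105,16.]])
# fit yaw + translation with tilt 30 fixed
from scipy.optimize import least_squares
from scipy.spatial.transform import Rotation as Ro
def fr(yaw): # x up slope heading yaw
    return Ro.from_euler("z",yaw)*Ro.from_euler("y",-np.pi/6)
f=lambda p:(fr(p[0]).apply(loc)+p[1:]-W).ravel()
r=least_squares(f,[0,*W.mean(0)]);print("stage yaw",np.degrees(r.x[0]),"o",r.x[1:].round(1),"res",r.fun.reshape(4,3).round(1).tolist())
np.save("stage.npy",r.x)
# blue check
e=fr(r.x[0]).apply([0,60,16])+r.x[1:];
for n in D: print(n,"window proj",proj(D[n]["K"],D[n]["T"],e))
for nm,s,t in(("orange",(348.2,255.8),(370.4,177.8)),("black",(338.4,240.4),(351.2,170.8))):
    x,er=tri([R("side",s),R("top",t)]);print(nm,x.round(1),round(er,1))
print(onz(D["top"]["K"],D["top"]["T"],419,0+84,0))
```

```text
up_closed [669.6  97.4  92.8] 0.0
dn_closed [578.8  58.5  40.6] 0.7
dn_entry [520.3 195.3  39.7] 0.1
up_entry [609.7 233.5  94. ] 0.6
stage yaw 23.36751938488769 o [597.9 114.9  42.9] res [[-0.7, -0.8, 2.0], [1.0, -0.4, -1.9], [0.0, 0.5, -0.9], [-0.3, 0.7, 0.8]]
side window proj [[244.40955313 171.38454267]]
top window proj [[209.85036853 168.81534292]]
orange [ 537.7 -386.4   70.6] 0.3
black [ 561.7 -321.8   69.7] 0.3
[ 907.7433729  -598.57644169    0.        ]
```

Request:
apply_moves --fingers '[0.35, 0.35, 0.35, 0.35, 0.35, 0.35, 0.35, 0.35, 0.35, 0.35]' --pt "3.2 -3.2 0" --pt "6.4 -6.4 0" --pt "9.6 -9.6 0" --pt "12.8 -12.8 0" --pt "16 -16 0" --pt "19.2 -19.2 0" --pt "22.4 -22.4 0" --pt "25.6 -25.6 0" --pt "27.2 -30 0" --pt "28.8 -34.5 0" --yaw '[-1, -2, -3, -4, -5, -6, -7, -7.3, -7.3, -7.3]'

```text
clock: 1.1
position: [430.3, 261.9, 403.1]
ee_rot: [0.984, -0.177, -0.001, 0.001]
contact_force: [0.7, 0.5, 0.2]
gripper_width: 55.5
```

Request:
apply_moves --fingers '[0.35, 0.35, 0.35, 0.35, 0.35, 0.35, 0.35, 0.35, 0.35, 0.35]' --pt "1 -4.8 0" --pt "2 -9.6 0" --pt "3 -14.4 0" --pt "4 -19.2 0" --pt "5 -24 0" --pt "6 -28.8 0" --pt "7 -33.6 0" --pt "8 -38.4 0" --pt "9 -43.2 -2" --pt "10 -48 -4" --yaw '[0, 0, 0, 0, 0, 0, 0, 0, 0, 0]'

```text
clock: 2.1
position: [529.2, -214.8, 365.1]
ee_rot: [0.984, -0.177, 0.0, 0.001]
contact_force: [0.7, -0.2, 0.6]
gripper_width: 55.6
```

Request:
apply_moves --fingers '[0.35, 0.35, 0.35, 0.35, 0.35, 0.35, 0.35]' --pt "0.3 -4.5 -1" --pt "0.5 -9 -2" --pt "0.7 -13 -3" --pt "0.7 -16 -4" --pt "0.7 -16.8 -4" --pt "0.7 -16.8 -4" --pt "0.7 -16.8 -4" --yaw '[0, 0, 0, 0, 0, 0, 0]'

```text
clock: 2.8
position: [536.3, -382.1, 325.3]
ee_rot: [0.984, -0.177, 0.0, 0.001]
contact_force: [0.6, 0.3, -1.0]
gripper_width: 55.7
```

Run:
```python
from h import *
s=read_state(); print(s["clock"],s["position"],s["ee_rot"])
O=[]
for n,(x,y,w,h) in dict(side=(300,190,80,80),top=(340,150,60,60)).items():
    c,K,T=cam(n);o=c[y:y+h,x:x+w];O.append(cv2.resize(o,(400,400),interpolation=2))
    np.savez(f"pics/{n}1.npz",c=c,K=K,T=T)
cv2.imwrite("pics/c2.png",np.hstack(O))
```

```text
2.8 [ 536.30860461 -382.08675862  325.29568192] [ 9.84173616e-01 -1.77202746e-01  1.63785938e-04  1.20600356e-03]
```

View pics/c2.png

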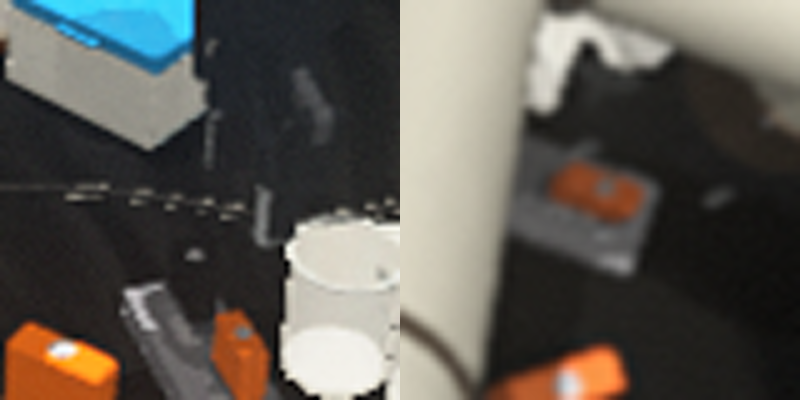

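Request:
apply_moves --fingers '[0.35, 0.35, 0.35, 0.35, 0.35, 0.35, 0.35, 0.35]' --pt "0.1 -0.4 -1" --pt "0.1 -0.4 -3.5" --pt "0.1 -0.4 -6" --pt "0.1 -0.4 -8.5" --pt "0.1 -0.4 -10" --pt "0.1 -0.4 -11" --pt "0.1 -0.4 -11.4" --pt "0.1 -0.4 -11.4" --yaw '[0, 0, 0, 0, 0, 0, 0, 0]'

```text
clock: 3.7
position: [537.8, -385.5, 212.0]
ee_rot: [0.984, -0.176, 0.001, 0.001]
contact_force: [-0.3, 0.8, 0.3]
gripper_width: 55.5
```

Request:
apply_moves --fingers '[0.6, 0.6, 0.6, 0.6, 0.6, 0.6]' --pt "0 0 0" --pt "0 0 0" --pt "0 0 0" --pt "0 0 0" --pt "0 0 0" --pt "0 0 0" --yaw '[0, 0, 0, 0, 0, 0]'

```text
clock: 4.3
position: [538.3, -385.7, 213.4]
ee_rot: [0.984, -0.176, 0.002, 0.002]
contact_force: [0.5, 1.4, 5.6]
gripper_width: 39.2
```

Run:
```python
from h import *
s=read_state(); print(s["clock"],s["position"],s["contact_force"],s["gripper_width"])
c,K,T=cam("side");cv2.imwrite("pics/c3.png",cv2.resize(c[190:290,290:400],(770,700),interpolation=2)[:600])
```

```text
4.3 [ 538.30579345 -385.67110368  213.35911969] [0.45722476 1.39685353 5.6058666 ] 39.21014874833721
```

View pics/c3.png

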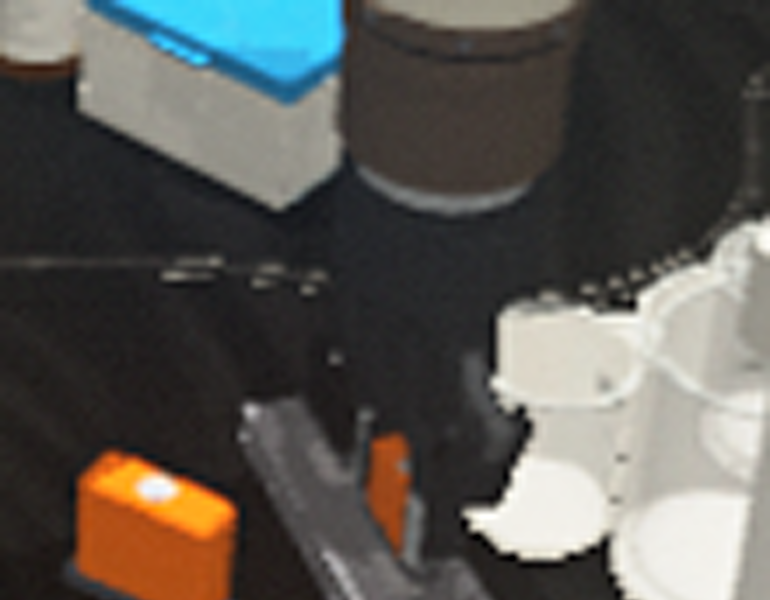

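Request:
apply_moves --fingers '[0.65, 0.65, 0.65, 0.65, 0.65, 0.65, 0.65, 0.65, 0.65, 0.65]' --pt "0 0 0.2" --pt "0 0 0.3" --pt "-0.3 0.11 0.3" --pt "-0.6 0.22 0.3" --pt "-0.9 0.34 0.3" --pt "-1.2 0.45 0.3" --pt "-1.5 0.56 0.3" --pt "-1.8 0.67 0.3" --pt "-1.8 0.67 0.3" --pt "-1.8 0.67 0.3" --yaw '[0, 0, 0, 0, 0, 0, 0, 0, 0, 0]'

```text
clock: 5.35
position: [524.4, -380.1, 217.8]
ee_rot: [0.984, -0.175, 0.01, 0.004]
contact_force: [10.0, -4.2, -6.3]
gripper_width: 38.8
```

Request:
apply_moves --fingers '[0.65, 0.65, 0.65, 0.65, 0.65, 0.65, 0.65, 0.65]' --pt "-0.6 0.22 0" --pt "-0.9 0.33 -0.1" --pt "-1.2 0.44 -0.1" --pt "-1.4 0.52 -0.1" --pt "-1.6 0.6 -0.2" --pt "-1.7 0.63 -0.2" --pt "-1.7 0.63 -0.2" --pt "-1.7 0.63 -0.2" --yaw '[0, 0, 0, 0, 0, 0, 0, 0]'

```text
clock: 6.15
position: [513.1, -375.5, 218.5]
ee_rot: [0.984, -0.174, 0.022, 0.007]
contact_force: [14.5, -5.4, -5.3]
gripper_width: 39.2
```

Run:
```python
from h import *
s=read_state(); print(s["position"],s["wrist_torque"])
c,K,T=cam("side");cv2.imwrite("pics/c4.png",cv2.resize(c[215:290,300:400],(800,600),interpolation=2))
```

```text
[ 513.13572504 -375.45799355  218.45195382] [-1.63884299 -4.34467522 -0.05269884]
```

View pics/c4.png

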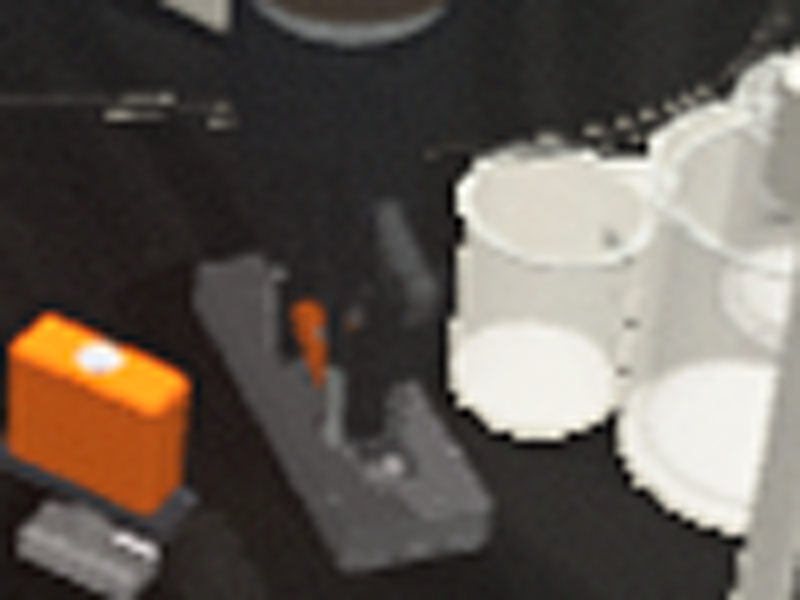

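Request:
apply_moves --fingers '[0.65, 0.65, 0.65, 0.65, 0.65, 0.65, 0.65, 0.65]' --pt "0 0 0.7" --pt "0 0 1.5" --pt "0 0 2.5" --pt "0 0 4" --pt "0 0 6.5" --pt "0 0 9" --pt "0 0 10" --pt "0 0 10" --yaw '[0, 0, 0, 0, 0, 0, 0, 0]'

```text
clock: 7.0
position: [512.8, -375.5, 320.3]
ee_rot: [0.984, -0.174, 0.023, 0.007]
contact_force: [-0.1, 0.7, -1.8]
gripper_width: 39.0
```

Run:
```python
from h import *
s=read_state(); p=s["position"]; print(p,s["ee_rot"],s["gripper_width"])
c,K,T=cam("side");u,v=proj(K,T,p-[0,0,175])[0];print(u,v)
x,y=int(u)-40,int(v)-30
g=np.clip(255*(c[y:y+60,x:x+80]/255.)**.5,0,255).astype(np.uint8)
cv2.imwrite("pics/c5.png",cv2.resize(g,(800,600),interpolation=2));print(x,y)
```

```text
[ 512.80820901 -375.45298363  320.34636295] [ 0.98440623 -0.17425861  0.02294359  0.00720465] 38.990912557469535
340.56227937003393 235.34234632527136
300 205
```

View pics/c5.png

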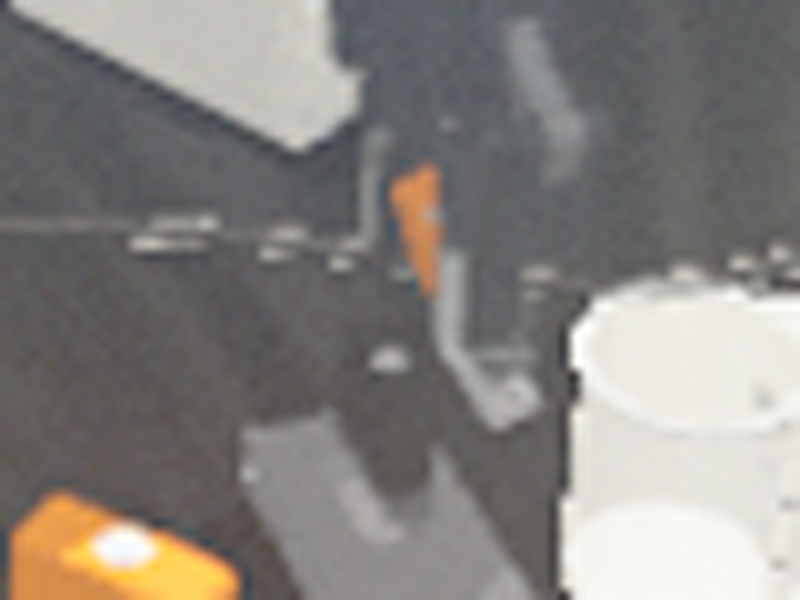

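```bash
cat > m.py <<'E'
from h import *
from scipy.spatial.transform import Rotation as Ro
s=read_state();R=Ro.from_quat(s["ee_rot"]).as_matrix();print("tool z",R[:,2].round(4),"tool y",R[:,1].round(4))
c,K,T=cam("side")
y=R[:,1];y=y*np.sign(y[1]); h=np.cross(y,[0,0,1.]);h/=np.linalg.norm(h)
def tilt(p,q,x0,y0,sc):
    f=lambda w:ray(K,T,(w[0]+.5)/sc-.5+x0,(w[1]+.5)/sc-.5+y0)[1]
    d=np.cross(np.cross(f(p),f(q)),y);d*=np.sign(d[2]);return np.degrees(np.arctan2(d@h,d[2]))
E
python3 - <<'E'
from m import *
print(h,tilt((392,190),(430,295),300,205,10),tilt((445,335),(497,422),300,205,10))
E
```

```text
tool z [ 0.0401 -0.0206 -0.999 ] tool y [-0.3437 -0.9391  0.0056]
[ 0.9390763  -0.34370874  0.        ] -20.055767821734406 -27.917812829238162
```

Request:
apply_moves --fingers '[0.65, 0.65, 0.65, 0.65, 0.65, 0.65, 0.65, 0.65, 0.65, 0.65]' --pt "0 2 1" --pt "0 6 1" --pt "0 11 1" --pt "0 16 1" --pt "0 20.8 1" --pt "0 25.6 1" --pt "0 30.4 1" --pt "0 35.2 1" --pt "0.2 40 1" --pt "0.5 44.8 1" --yaw '[0, 4, 9, 14, 19, 24, 29, 34, 39, 43.5]'

```text
clock: 8.1
position: [516.5, 74.5, 326.0]
ee_rot: [0.979, 0.204, 0.02, -0.001]
contact_force: [0.6, -0.5, -0.8]
gripper_width: 38.7
```

Request:
apply_moves --fingers '[0.65, 0.65, 0.65, 0.65, 0.65]' --pt "0.4 4 0" --pt "0.8 7 -1" --pt "1 7.8 -3" --pt "1 7.8 -4.5" --pt "1 7.8 -4.5" --yaw '[0, 0, 0, 0, 0]'

```text
clock: 8.6
position: [525.1, 152.3, 277.1]
ee_rot: [0.979, 0.204, 0.015, -0.0]
contact_force: [-1.2, -0.1, -0.8]
gripper_width: 38.9
```

Run:
```python
from m import *
p=s["position"];print(s["clock"],p,"ty",np.degrees(np.arctan2(y[1],y[0])))
o=[]
for n in("side","top"):
    c,K,T=cam(n);np.savez(f"pics/{n}2.npz",c=c,K=K,T=T);u,v=proj(K,T,p-[-20,0,200])[0]
    x,yy=int(u)-30,int(v)-30;print(n,x,yy);o.append(cv2.resize(c[yy:yy+60,x:x+40] if 0 else c[yy:yy+60,x:x+60],(400,400),interpolation=2))
cv2.imwrite("pics/c6.png",np.clip(255*(np.hstack(o)/255.)**.7,0,255).astype(np.uint8))
```

```text
tool z [ 0.0299  0.0067 -0.9995] tool y [ 0.4002 -0.9164  0.0058]
8.6 [525.08696343 152.33578478 277.07923709] ty 113.59285045324322
side 211 140
top 182 143
```

View pics/c6.png

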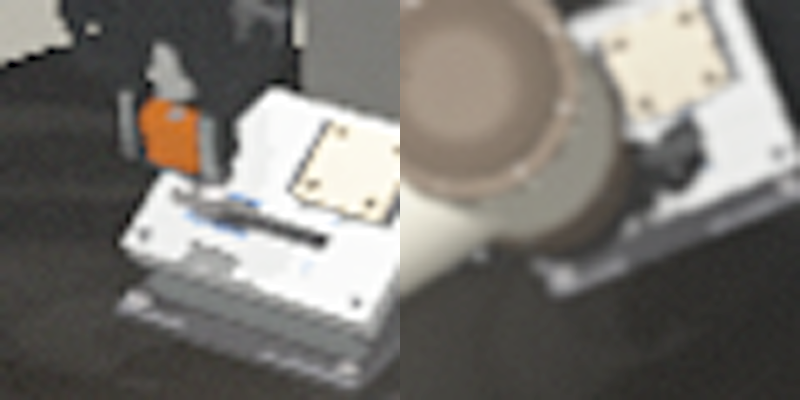

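Run:
```python
from h import *
d=np.load("pics/side2.npz");c,K,T=d["c"],d["K"],d["T"]
cv2.imwrite("pics/c7.png",cv2.resize(c[150:180,225:265],(800,600),interpolation=2))
# predicted points for tilts
pos=np.array([525.1,152.3,277.1]);tz=np.array([.0299,.0067,-.9995]);hd=np.radians(23.5)
X0=np.array([np.cos(hd),np.sin(hd),0]);Y=np.array([-np.sin(hd),np.cos(hd),0])
for a in(20,25,30):
    t=np.radians(a);A=-np.sin(t)*X0+[0,0,np.cos(t)];X=np.cross(Y,A)
    O=pos+153*tz-54.4*A
    L=[(-8,20,64),(-8,-20,64),(-8,-20,30),(-8,20,30),(-7,24,24),(-7,-24,24),(-7,15,0),(-7,-15,0),(-7,-15,8),(0,0,0)]
    q=proj(K,T,[O+x*X+y*Y+z*A for x,y,z in L]);print(a,O.round(1),((q-[225,150]+.5)*20-.5).round(0).tolist())
```

```text
20 [546.7 160.7  73.1] [[110.0, 162.0], [307.0, 221.0], [352.0, 355.0], [158.0, 295.0], [150.0, 308.0], [382.0, 380.0], [225.0, 413.0], [369.0, 458.0], [359.0, 428.0], [317.0, 407.0]]
25 [550.8 162.5  74.9] [[109.0, 168.0], [305.0, 227.0], [359.0, 348.0], [165.0, 289.0], [159.0, 299.0], [391.0, 371.0], [240.0, 395.0], [384.0, 440.0], [371.0, 412.0], [331.0, 386.0]]
30 [554.6 164.2  77.1] [[108.0, 174.0], [304.0, 233.0], [366.0, 341.0], [172.0, 281.0], [167.0, 289.0], [399.0, 360.0], [254.0, 376.0], [398.0, 420.0], [384.0, 396.0], [344.0, 365.0]]
```

View pics/c7.png

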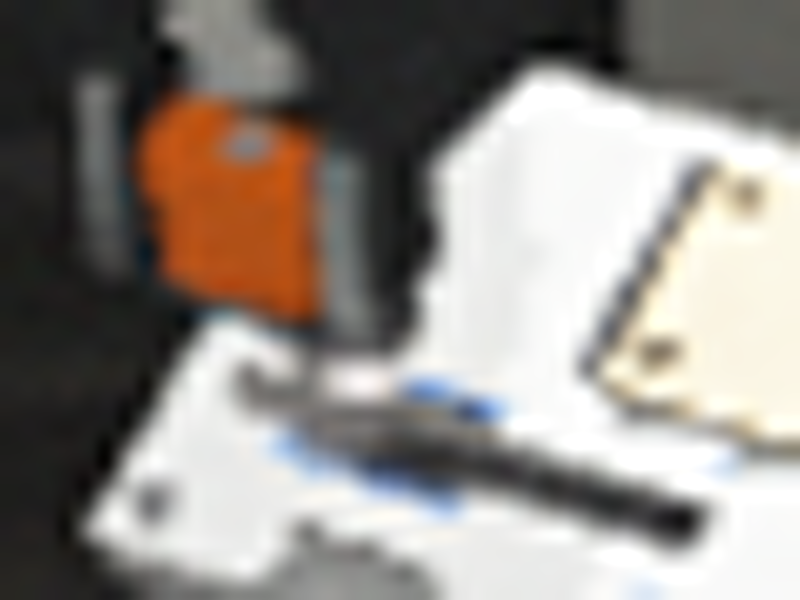

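```bash
python3 - <<'E'
from h import *
d=np.load("pics/side2.npz");c,K,T=d["c"],d["K"],d["T"]
pos=np.array([525.1,152.3,277.1]);tz=np.array([.0299,.0067,-.9995]);hd=np.radians(23.5)
X0=np.array([np.cos(hd),np.sin(hd),0]);Y=np.array([-np.sin(hd),np.cos(hd),0])
for a in(20,25,30):
    t=np.radians(a);A=-np.sin(t)*X0+[0,0,np.cos(t)];X=np.cross(Y,A);O=pos+153*tz-54.4*A
    q=proj(K,T,[O+64*A,O+4*X*0-7*X+15*Y+4*A]);print(a,((q-[225,150]+.5)*20-.5).round(0).tolist())
hsv=cv2.cvtColor(c,cv2.COLOR_BGR2HSV);m=cv2.inRange(hsv,(3,130,60),(22,255,255))[150:180,225:265]
ys,xs=np.nonzero(m)
for r in range(30):
    q=xs[ys==r]
    if len(q):print(r*20+10,q.min()*20,q.max()*20+20,end="; ")
from m import fr if 0 else None
E
true
python3 - <<'E'
import numpy as np
from scipy.spatial.transform import Rotation as Ro
x=np.load("stage.npy");R=Ro.from_euler("z",x[0])*Ro.from_euler("y",-np.pi/6)
for O in([550.8,162.5,74.9],[554.6,164.2,77.1],[552.5,163.2,76]):print(R.inv().apply(np.array(O)-x[1:]).round(1))
print(R.as_matrix().round(4))
E
```

```text
[-5.1 62.3 39.9]
[-0.4 62.4 39.7]
[-3.  62.3 39.9]
[[ 0.795  -0.3966 -0.459 ]
 [ 0.3435  0.918  -0.1983]
 [ 0.5     0.      0.866 ]]  File "<stdin>", line 13
    from m import fr if 0 else None
                     ^^
SyntaxError: invalid syntax
```

Request:
apply_moves --fingers '[0.65, 0.65, 0.65, 0.65, 0.65]' --pt "0.4 0.1 -0.5" --pt "0.8 0.2 -1.1" --pt "1.2 0.27 -1.6" --pt "1.2 0.27 -1.6" --pt "1.2 0.27 -1.6" --yaw '[0, 0, 0, 0, 0]'

```text
clock: 9.25
position: [538.7, 154.9, 264.6]
ee_rot: [0.979, 0.204, 0.019, -0.001]
contact_force: [-0.0, -0.2, -0.9]
gripper_width: 38.8
```

```bash
cat > pr.py <<'E'
import sys
from h import *
from scipy.spatial.transform import Rotation as Ro
st=np.load("stage.npy");RS=Ro.from_euler("z",st[0])*Ro.from_euler("y",-np.pi/6)
s=read_state();pos=s["position"];R=Ro.from_quat(s["ee_rot"]).as_matrix();tz=R[:,2]
print(s["clock"],pos.round(1),"F",s["contact_force"].round(1),"tz",tz.round(3))
print("F plate",RS.inv().apply(s["contact_force"]).round(1),"P plate",RS.inv().apply(pos+153*tz-st[1:]).round(1))
c,K,T=cam("side")
def origin(a):
    A=RS.apply([-np.sin(np.radians(a-30)),0,np.cos(np.radians(a-30))]);return pos+153*tz-54.4*A,A
E
python3 - <<'E'
from pr import *
for a in(24,27,30):
    O,A=origin(a);X=np.cross(RS.apply([0,1,0]),A);Y=RS.apply([0,1,0])
    q=proj(K,T,[O+64*A,O-7*X+15*Y,O-7*X+15*Y+8*A,O-7*X-15*Y,O+7*X+15*Y+8*A]);print(a,RS.inv().apply(O-st[1:]).round(1),((q-[230,155]+.5)*26.6-.5).round(0).tolist())
q=proj(K,T,RS.apply([[9.3,77.5,16],[-9.3,77.5,16],[-9.3,42.5,16],[9.3,42.5,16]])+st[1:]);print("win",((q-[230,155]+.5)*26.6-.5).round(0).tolist())
cv2.imwrite("pics/c8.png",cv2.resize(c[155:177,230:260],(798,585),interpolation=2))
E
```

```text
9.25 [538.7 154.9 264.6] F [-0.  -0.2 -0.9] tz [ 0.037  0.01  -0.999]
F plate [-0.5 -0.2 -0.7] P plate [ 6.  59.4 75.9]
24 [ 0.3 59.4 21.8] [[261.0, 123.0], [267.0, 435.0], [252.0, 399.0], [457.0, 495.0], [304.0, 319.0]]
27 [ 3.2 59.4 21.6] [[259.0, 126.0], [279.0, 420.0], [261.0, 386.0], [468.0, 480.0], [312.0, 303.0]]
30 [ 6.  59.4 21.5] [[257.0, 129.0], [290.0, 405.0], [271.0, 373.0], [479.0, 464.0], [320.0, 287.0]]
win [[319.0, 358.0], [254.0, 471.0], [475.0, 541.0], [539.0, 426.0]]
```

View pics/c8.png

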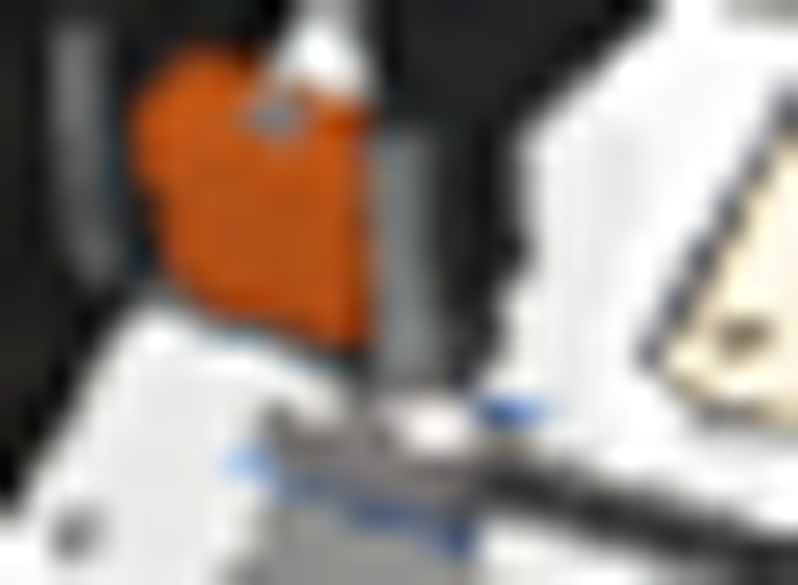

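Request:
apply_moves --fingers '[0.65, 0.65, 0.65, 0.65, 0.65, 0.65, 0.65]' --pt "-0.15 0.15 -0.05" --pt "0 0.2 -0.3" --pt "0.1 0.25 -0.5" --pt "0.2 0.3 -0.7" --pt "0.3 0.35 -0.92" --pt "0.3 0.35 -0.92" --pt "0.3 0.35 -0.92" --yaw '[0, 0, 0, 0, 0, 0, 0]'

```text
clock: 10.0
position: [540.2, 158.1, 260.5]
ee_rot: [0.979, 0.205, 0.018, -0.0]
contact_force: [-15.4, -1.3, 29.7]
gripper_width: 39.4
```

Run:
```python
from pr import *
```

```text
10.0 [540.2 158.1 260.5] F [-15.4  -1.3  29.7] tz [ 0.035  0.008 -0.999]
F plate [ 2.1  5.  33. ] P plate [ 6.  61.5 71.2]
```

```bash
cat > tq.py <<'E'
from pr import *
F=s["contact_force"];M=s["wrist_torque"]*1000
r0=pos+np.cross(F,M)/(F@F);a=RS.inv().apply(r0-st[1:]);f=RS.inv().apply(F)
print("M",M.round(0),"line hits z16 at",(a+f*(16-a[2])/f[2]).round(1))
E
python3 tq.py
```

```text
10.05 [540.3 158.1 260.6] F [-15.4  -0.9  30.1] tz [ 0.035  0.008 -0.999]
F plate [ 2.5  5.3 33.3] P plate [ 6.1 61.4 71.3]
M [-359. 4652.  100.] line hits z16 at [-68.6  72.9  16. ]
```

Run:
```python
from pr import *
a=cv2.cvtColor(np.load("pics/side0.npz")["c"],6);b=cv2.cvtColor(c,6)
np.set_printoptions(linewidth=200)
print("cols 236..256")
for r in range(165,177):print(r,a[r,236:257].tolist())
print()
for r in range(162,177):print(r,b[r,236:257].tolist())
q=lambda P:(proj(K,T,RS.apply(P)+st[1:])).round(1).tolist()
print("win",q([[9.3,77.5,16],[-9.3,77.5,16],[-9.3,42.5,16],[9.3,42.5,16]]))
print("slot end",q([[6,-4.5,16],[-6,-4.5,16]]))
```

```text
10.1 [540.2 158.1 260.6] F [-16.   -1.9  29.3] tz [ 0.035  0.008 -0.999]
F plate [ 1.3  4.6 33.1] P plate [ 6.  61.4 71.3]
cols 236..256
165 [241, 253, 247, 246, 247, 248, 247, 246, 246, 246, 246, 247, 247, 247, 246, 247, 248, 250, 238, 161, 117]
166 [248, 248, 246, 247, 248, 247, 248, 248, 248, 247, 246, 248, 247, 246, 247, 247, 248, 251, 212, 100, 176]
167 [250, 246, 246, 247, 249, 236, 237, 246, 247, 249, 249, 248, 247, 246, 247, 247, 248, 238, 160, 138, 193]
168 [247, 246, 246, 248, 239, 165, 127, 131, 190, 241, 249, 249, 249, 249, 249, 246, 246, 227, 127, 226, 233]
169 [245, 245, 247, 249, 212, 132, 121, 122, 118, 133, 168, 207, 236, 246, 247, 247, 247, 250, 221, 157, 195]
170 [246, 245, 248, 238, 169, 122, 122, 116, 115, 117, 121, 120, 92, 150, 217, 244, 249, 249, 252, 214, 130]
171 [246, 246, 247, 205, 128, 125, 102, 68, 58, 88, 110, 119, 118, 140, 231, 248, 247, 249, 251, 235, 204]
172 [245, 247, 235, 198, 151, 130, 96, 64, 62, 56, 51, 59, 82, 92, 129, 149, 198, 242, 248, 249, 253]
173 [245, 246, 247, 242, 214, 206, 175, 105, 86, 78, 58, 65, 70, 54, 53, 81, 86, 127, 144, 201,
[... 1325 characters left out ...]
, 253, 226, 146, 140, 211, 234, 233, 246, 252, 234, 199]
172 [233, 237, 210, 143, 118, 120, 118, 120, 200, 233, 239, 179, 96, 94, 129, 147, 183, 225, 234, 235, 240]
173 [234, 237, 194, 134, 129, 123, 121, 120, 121, 121, 114, 94, 72, 50, 55, 83, 93, 126, 143, 187, 226]
174 [238, 236, 187, 140, 143, 144, 141, 134, 137, 130, 107, 99, 137, 131, 106, 81, 50, 54, 61, 82, 106]
175 [234, 182, 135, 141, 143, 141, 143, 143, 145, 142, 122, 102, 204, 218, 212, 187, 140, 115, 80, 51, 56]
176 [184, 132, 137, 140, 139, 141, 141, 143, 144, 143, 144, 142, 139, 133, 215, 244, 245, 234, 183, 139, 124]
win [[241.5, 168.0], [239.1, 172.2], [247.4, 174.9], [249.8, 170.5]]
slot end [[260.7, 174.8], [259.2, 177.7]]
```

Request:
apply_moves --fingers '[0.65, 0.65, 0.65, 0.65, 0.65, 0.65, 0.65, 0.65, 0.65, 0.65]' --pt "-0.14 -0.06 0.26" --pt "-0.1 0 0.35" --pt "0.1 0.07 0.46" --pt "0.34 0.15 0.56" --pt "0.34 0.15 0.56" --pt "0.34 0.15 0.56" --pt "0.48 0.2 0.3" --pt "0.6 0.26 0.1" --pt "0.71 0.3 -0.13" --pt "0.71 0.3 -0.13" --yaw '[0, 0, 0, 0, 0, 0, 0, 0, 0, 0]'

```text
clock: 11.15
position: [547.2, 160.9, 258.5]
ee_rot: [0.979, 0.205, 0.017, -0.0]
contact_force: [0.1, 0.6, -2.4]
gripper_width: 38.9
```

```bash
cat > num.py <<'E'
from pr import *
b=cv2.cvtColor(c,6)
def show(r0=165,r1=177,c0=236,c1=257):
    for r in range(r0,r1):print(r,b[r,c0:c1].tolist())
E
python3 -c "
from num import *
show()"
```

```text
11.15 [547.2 160.9 258.5] F [ 0.1  0.6 -2.4] tz [ 0.034  0.007 -0.999]
F plate [-0.9  0.5 -2.2] P plate [11.3 61.3 65.8]
165 [137, 136, 106, 99, 100, 102, 103, 107, 78, 109, 120, 71, 31, 25, 83, 216, 240, 249, 243, 166, 120]
166 [220, 149, 71, 85, 94, 92, 103, 102, 81, 111, 133, 82, 29, 50, 174, 236, 242, 250, 220, 103, 182]
167 [243, 199, 147, 123, 96, 88, 93, 97, 85, 113, 129, 92, 52, 97, 221, 242, 249, 243, 163, 144, 200]
168 [237, 240, 243, 232, 185, 128, 97, 79, 67, 77, 105, 113, 83, 81, 212, 237, 243, 231, 132, 231, 237]
169 [233, 234, 237, 239, 191, 184, 209, 158, 91, 89, 105, 84, 48, 160, 229, 237, 236, 246, 224, 159, 182]
170 [234, 233, 238, 216, 151, 194, 238, 179, 122, 168, 211, 186, 118, 140, 197, 232, 235, 237, 250, 216, 126]
171 [235, 237, 237, 170, 110, 125, 119, 114, 121, 159, 217, 237, 205, 161, 209, 237, 235, 238, 239, 209, 170]
172 [233, 238, 210, 139, 112, 116, 116, 120, 122, 123, 118, 118, 110, 96, 126, 146, 183, 225, 235, 239, 242]
173 [233, 235, 185, 126, 109, 114, 102, 91, 104, 109, 116, 119, 99, 60, 57, 85, 94, 125, 142, 184, 228]
174 [199, 185, 136, 141, 142, 145, 132, 105, 86, 80, 89, 119, 111, 79, 68, 64, 54, 52, 62, 82, 107]
175 [144, 146, 145, 140, 142, 148, 155, 154, 159, 148, 120, 102, 130, 134, 151, 160, 143, 118, 78, 52, 55]
176 [184, 184, 166, 149, 149, 172, 188, 188, 191, 191, 164, 148, 154, 148, 211, 239, 240, 220, 182, 163, 135]
```

Request:
apply_moves --fingers '[0.65, 0.65, 0.65, 0.65, 0.65, 0.65]' --pt "0.12 0.05 -0.25" --pt "0.25 0.1 -0.5" --pt "0.35 0.15 -0.7" --pt "0.41 0.18 -0.8" --pt "0.41 0.18 -0.8" --pt "0.41 0.18 -0.8" --yaw '[0, 0, 0, 0, 0, 0]'

```text
clock: 11.8
position: [550.8, 162.5, 252.1]
ee_rot: [0.979, 0.205, 0.017, 0.0]
contact_force: [-6.4, -0.5, 8.9]
gripper_width: 38.9
```

```bash
python3 pr.py
```

```text
11.8 [550.8 162.5 252.1] F [-6.4 -0.5  8.9] tz [ 0.033  0.006 -0.999]
F plate [-0.8  2.1 10.8] P plate [11.3 61.3 58.4]
```

Request:
apply_moves --fingers '[0.65, 0.65, 0.65, 0.65, 0.65, 0.65, 0.65, 0.65]' --pt "-0.2 -0.09 -0.1" --pt "-0.4 -0.17 -0.2" --pt "-0.6 -0.26 -0.35" --pt "-0.8 -0.34 -0.5" --pt "-1 -0.43 -0.62" --pt "-1.1 -0.48 -0.7" --pt "-1.1 -0.48 -0.7" --pt "-1.1 -0.48 -0.7" --yaw '[0, 0, 0, 0, 0, 0, 0, 0]'

```text
clock: 12.65
position: [544.1, 159.8, 249.8]
ee_rot: [0.978, 0.207, 0.026, -0.002]
contact_force: [6.6, 0.6, 10.0]
gripper_width: 38.8
```

```bash
python3 -c "
from num import *
show(162,177,234,252)"
```

```text
12.65 [544.1 159.8 249.8] F [ 6.6  0.6 10. ] tz [ 0.05   0.014 -0.999]
F plate [10.5 -2.   5.5] P plate [ 6.4 61.5 58.7]
162 [87, 50, 91, 111, 106, 108, 125, 125, 118, 108, 88, 82, 72, 45, 32, 30, 74, 185]
163 [79, 49, 78, 102, 103, 103, 105, 106, 105, 109, 101, 116, 98, 52, 34, 31, 107, 223]
164 [96, 64, 42, 86, 104, 101, 101, 101, 104, 108, 101, 114, 98, 50, 30, 31, 104, 219]
165 [91, 65, 38, 84, 103, 102, 100, 101, 101, 100, 91, 112, 102, 54, 32, 29, 93, 219]
166 [86, 65, 27, 86, 110, 99, 103, 102, 102, 103, 90, 111, 114, 63, 34, 27, 52, 210]
167 [133, 128, 102, 118, 104, 98, 105, 104, 103, 103, 78, 109, 116, 64, 32, 29, 84, 211]
168 [217, 230, 214, 147, 75, 88, 92, 100, 103, 103, 82, 111, 119, 67, 28, 44, 175, 234]
169 [234, 239, 240, 199, 147, 103, 62, 79, 95, 98, 86, 114, 131, 88, 43, 79, 207, 240]
170 [240, 235, 235, 238, 246, 185, 92, 89, 82, 75, 65, 98, 120, 102, 83, 75, 176, 234]
171 [236, 234, 236, 238, 237, 167, 113, 157, 183, 148, 90, 94, 116, 91, 56, 105, 209, 236]
172 [235, 234, 235, 240, 184, 102, 115, 201, 239, 183, 123, 168, 213, 179, 110, 95, 130, 147]
173 [233, 230, 229, 231, 186, 128, 108, 110, 106, 106, 113, 154, 215, 246, 192, 82, 56, 82]
174 [166, 132, 134, 137, 141, 142, 143, 144, 132, 108, 101, 99, 107, 181, 170, 96, 94, 83]
175 [147, 137, 137, 139, 142, 141, 143, 143, 144, 144, 145, 133, 112, 99, 128, 129, 173, 178]
176 [168, 152, 150, 149, 145, 139, 138, 140, 149, 154, 154, 147, 142, 150, 154, 149, 141, 209]
```

Request:
apply_moves --fingers '[0.65, 0.65, 0.65, 0.65, 0.65, 0.65, 0.65, 0.65]' --pt "-0.3 -0.14 -0.3" --pt "-0.5 -0.22 -0.5" --pt "-0.65 -0.28 -0.65" --pt "-0.75 -0.32 -0.8" --pt "-0.85 -0.36 -0.85" --pt "-0.85 -0.36 -0.85" --pt "-0.85 -0.36 -0.85" --pt "-0.85 -0.36 -0.85" --yaw '[0, 0, 0, 0, 0, 0, 0, 0]'

```text
clock: 13.5
position: [540.2, 158.2, 248.8]
ee_rot: [0.977, 0.208, 0.036, -0.003]
contact_force: [1.3, -2.2, 24.3]
gripper_width: 39.0
```

```bash
python3 -c "
from num import *
show(162,178,234,252)"
```

```text
13.5 [540.2 158.2 248.8] F [ 1.3 -2.2 24.3] tz [ 0.07   0.021 -0.997]
F plate [12.4 -2.5 20.9] P plate [ 5.2 61.4 58.5]
162 [90, 42, 92, 111, 108, 109, 120, 121, 116, 106, 79, 49, 45, 37, 30, 30, 74, 149]
163 [85, 50, 82, 105, 106, 108, 109, 107, 108, 109, 91, 94, 83, 44, 31, 27, 154, 236]
164 [82, 44, 77, 100, 102, 101, 100, 104, 108, 109, 95, 109, 99, 52, 33, 25, 103, 217]
165 [80, 53, 44, 86, 102, 102, 103, 99, 102, 102, 97, 117, 99, 51, 34, 28, 101, 221]
166 [90, 62, 24, 81, 104, 101, 103, 102, 103, 102, 95, 114, 99, 51, 32, 27, 101, 218]
167 [118, 86, 48, 86, 99, 100, 101, 103, 103, 101, 92, 117, 102, 54, 33, 26, 116, 219]
168 [197, 183, 161, 126, 81, 93, 97, 102, 102, 102, 91, 112, 112, 63, 33, 28, 172, 237]
169 [236, 241, 243, 200, 120, 80, 80, 94, 99, 101, 74, 108, 117, 75, 37, 44, 204, 251]
170 [240, 236, 236, 241, 232, 156, 84, 76, 69, 76, 65, 98, 123, 109, 66, 54, 174, 233]
171 [236, 235, 236, 238, 238, 168, 114, 152, 161, 117, 79, 85, 93, 85, 65, 93, 204, 236]
172 [235, 234, 234, 240, 182, 104, 107, 199, 240, 183, 123, 142, 147, 139, 111, 95, 130, 146]
173 [231, 234, 233, 231, 185, 128, 107, 111, 109, 106, 115, 157, 219, 248, 193, 85, 59, 85]
174 [163, 203, 186, 134, 141, 142, 143, 145, 133, 111, 100, 102, 106, 178, 166, 98, 93, 81]
175 [127, 135, 136, 141, 141, 143, 145, 140, 144, 146, 145, 132, 111, 101, 128, 129, 174, 175]
176 [154, 145, 138, 138, 141, 142, 141, 141, 143, 142, 151, 148, 143, 143, 141, 148, 139, 219]
177 [186, 166, 151, 146, 149, 143, 145, 151, 152, 149, 175, 168, 151, 151, 151, 175, 165, 201]
```

Request:
apply_moves --fingers '[0.65, 0.65, 0.65, 0.65, 0.65, 0.65, 0.65, 0.65]' --pt "-0.2 -0.09 0.1" --pt "-0.4 -0.17 0" --pt "-0.6 -0.26 -0.1" --pt "-0.8 -0.35 -0.2" --pt "-1 -0.43 -0.3" --pt "-1.2 -0.52 -0.4" --pt "-1.2 -0.52 -0.4" --pt "-1.2 -0.52 -0.4" --yaw '[0, 0, 0, 0, 0, 0, 0, 0]'

```text
clock: 14.35
position: [533.4, 155.6, 249.5]
ee_rot: [0.977, 0.21, 0.047, -0.006]
contact_force: [10.1, 0.0, 11.5]
gripper_width: 38.8
```

```bash
python3 -c "
from num import *
show(160,178,232,252)"
```

```text
14.35 [533.4 155.6 249.5] F [10.1  0.  11.5] tz [ 0.09   0.031 -0.995]
F plate [13.8 -4.   5.3] P plate [ 2.4 61.8 61.3]
160 [100, 92, 36, 24, 62, 87, 87, 186, 231, 239, 230, 144, 34, 33, 35, 38, 35, 37, 31, 37]
161 [82, 88, 45, 47, 99, 112, 106, 107, 119, 183, 217, 160, 54, 33, 36, 37, 34, 34, 35, 90]
162 [77, 84, 47, 90, 113, 107, 107, 118, 125, 119, 112, 82, 58, 45, 35, 37, 34, 37, 114, 189]
163 [56, 81, 51, 81, 108, 107, 108, 108, 112, 111, 107, 84, 93, 81, 44, 36, 30, 70, 222, 245]
164 [55, 96, 67, 42, 87, 102, 100, 102, 105, 107, 110, 90, 110, 104, 56, 32, 29, 96, 220, 240]
165 [40, 107, 82, 25, 78, 102, 102, 102, 99, 102, 103, 91, 114, 109, 63, 35, 31, 49, 208, 239]
166 [39, 104, 84, 19, 67, 97, 101, 102, 101, 101, 103, 77, 102, 116, 65, 34, 36, 19, 205, 244]
167 [27, 94, 83, 50, 95, 107, 99, 101, 101, 100, 100, 82, 102, 124, 82, 34, 34, 28, 207, 252]
168 [28, 100, 142, 165, 141, 98, 91, 91, 96, 102, 105, 94, 95, 116, 80, 34, 31, 74, 212, 250]
169 [32, 170, 238, 243, 212, 159, 122, 102, 90, 86, 91, 96, 97, 114, 84, 36, 48, 125, 216, 249]
170 [80, 212, 240, 237, 238, 242, 231, 175, 105, 123, 116, 86, 79, 106, 103, 64, 65, 134, 195, 245]
171 [167, 232, 236, 235, 236, 238, 236, 166, 110, 238, 228, 122, 85, 115, 109, 73, 66, 124, 212, 247]
172 [225, 239, 233, 233, 233, 240, 181, 102, 113, 197, 192, 137, 123, 153, 158, 150, 126, 99, 128, 143]
173 [238, 231, 234, 235, 237, 234, 186, 128, 109, 109, 108, 111, 112, 200, 236, 249, 197, 73, 56, 84]
174 [149, 177, 230, 238, 236, 182, 136, 142, 145, 144, 132, 112, 101, 103, 106, 137, 130, 89, 93, 81]
175 [121, 165, 218, 230, 182, 136, 139, 145, 143, 143, 143, 146, 144, 134, 114, 102, 128, 131, 192, 189]
176 [184, 144, 136, 138, 138, 140, 139, 139, 142, 141, 142, 143, 144, 143, 145, 143, 142, 136, 217, 244]
177 [172, 141, 143, 143, 142, 143, 143, 142, 143, 140, 141, 140, 143, 144, 141, 142, 148, 140, 215, 237]
```

```bash
cat > dot.py <<'E'
from pr import *
hsv=cv2.cvtColor(c,cv2.COLOR_BGR2HSV)
yp=float(sys.argv[1]) if len(sys.argv)>1 else 61.
def platept(u,v,yp):
    o,d=ray(K,T,u,v);o=RS.inv().apply(o-st[1:]);d=RS.inv().apply(d);return o+d*(yp-o[1])/d[1]
if __name__=="__main__":
    u,v=proj(K,T,RS.apply([0,yp,64])+st[1:])[0];u,v=int(u),int(v);print(u,v)
    for r in range(v-4,v+6):print(r,[f"{a}/{b}/{w}" for a,b,w in hsv[r,u-6:u+9]])
E
python3 dot.py 61
```

```text
14.4 [533.4 155.6 249.5] F [ 9.8  0.7 10.8] tz [ 0.09   0.031 -0.995]
F plate [13.4 -3.2  4.8] P plate [ 2.4 61.8 61.3]
239 164
160 ['60/3/91', '80/20/39', '120/18/29', '9/189/97', '11/218/151', '11/227/156', '13/91/223', '18/26/240', '18/11/242', '16/23/237', '13/21/148', '105/14/36', '150/8/34', '60/7/37', '90/7/35']
161 ['40/8/91', '80/15/50', '8/160/75', '10/219/169', '11/226/194', '11/235/189', '11/168/159', '12/139/163', '14/140/239', '15/91/254', '13/77/189', '0/14/54', '120/14/37', '80/20/39', '0/0/38']
162 ['45/6/86', '98/39/52', '10/222/155', '11/223/198', '12/225/189', '11/225/188', '7/108/156', '5/12/126', '9/68/139', '10/181/175', '10/216/144', '10/100/69', '120/11/47', '120/7/37', '120/7/38']
163 ['90/3/78', '102/24/53', '10/209/138', '11/219/190', '11/223/186', '12/229/186', '11/212/179', '11/174/167', '11/194/183', '11/234/191', '10/188/137', '15/16/96', '100/9/83', '140/17/46', '0/8/32']
164 ['30/3/98', '70/22/69', '9/150/61', '11/214/149', '11/223/175', '11/219/176', '11/221/180', '11/229/184', '11/228/188', '11/231/190', '10/189/142', '18/23/111', '98/10/103', '120
[... 309 characters left out ...]
/175', '11/220/174', '11/219/176', '11/221/178', '10/215/134', '12/30/110', '75/4/116', '30/4/68', '90/15/34']
167 ['40/8/97', '40/9/86', '120/10/53', '12/88/113', '10/174/160', '11/226/173', '11/225/176', '11/223/175', '11/223/175', '11/218/179', '10/216/137', '13/42/108', '90/8/127', '15/6/81', '30/7/36']
168 ['50/8/102', '68/7/146', '60/3/165', '95/11/142', '8/90/122', '10/200/148', '11/224/164', '11/222/169', '11/226/173', '11/221/178', '11/228/161', '8/92/116', '84/11/117', '50/9/81', '120/8/31']
169 ['40/5/170', '60/3/238', '60/2/245', '70/4/213', '100/9/163', '30/2/124', '7/77/123', '8/142/133', '10/206/145', '10/214/160', '11/221/173', '8/117/131', '83/9/115', '30/3/86', '130/20/38']
```

Run:
```python
from dot import *
for yp in(59.,61,63):
    # bias of side view for plate: observed = predicted +(-.4,-.3)
    for b in((0,0),(.4,.3)):
        D=platept(240.1+b[0],161.9+b[1],yp);print(yp,b,D.round(1), "via P tilt err",np.degrees(np.arctan2(D[0]-2.4,D[2]-61.3)).round(0), "origin x if |64|, on z0:", np.round(D[2],1))
    print("head-top seen",platept(244.6+.4,172.8+.3,yp).round(1))
```

```text
14.45 [533.5 155.6 249.5] F [ 9.3  0.6 10.9] tz [ 0.09   0.031 -0.995]
F plate [13.  -3.1  5. ] P plate [ 2.4 61.8 61.3]
59.0 (0, 0) [ 3.7 59.  73.1] via P tilt err 7.0 origin x if |64|, on z0: 73.1
59.0 (0.4, 0.3) [ 4.6 59.  69.9] via P tilt err 14.0 origin x if |64|, on z0: 69.9
head-top seen [-2.3 59.   8.4]
61 (0, 0) [ 5.2 61.  69.9] via P tilt err 18.0 origin x if |64|, on z0: 69.9
61 (0.4, 0.3) [ 6.1 61.  66.7] via P tilt err 34.0 origin x if |64|, on z0: 66.7
head-top seen [-0.8 61.   5.1]
63 (0, 0) [ 6.7 63.  66.8] via P tilt err 38.0 origin x if |64|, on z0: 66.8
63 (0.4, 0.3) [ 7.5 63.  63.6] via P tilt err 66.0 origin x if |64|, on z0: 63.6
head-top seen [ 0.6 63.   1.8]
```

Request:
apply_moves --fingers '[0.65, 0.65, 0.65, 0.65, 0.65, 0.65]' --pt "-0.1 -0.05 -0.3" --pt "-0.1 -0.05 -0.5" --pt "-0.05 0 -0.7" --pt "-0.05 0 -0.8" --pt "-0.05 0 -0.8" --pt "-0.05 0 -0.8" --yaw '[0, 0, 0, 0, 0, 0]'

```text
clock: 15.1
position: [533.8, 156.1, 247.0]
ee_rot: [0.976, 0.211, 0.051, -0.006]
contact_force: [-9.0, -2.1, 33.2]
gripper_width: 39.0
```

```bash
cat >> pr.py <<'E'
print("tool y plate",RS.inv().apply(R[:,1]).round(3),"wid",round(s["gripper_width"],1))
E
python3 dot.py 61
```

```text
15.1 [533.8 156.1 247. ] F [-9.  -2.1 33.2] tz [ 0.097  0.033 -0.995]
F plate [ 8.7  1.6 33.3] P plate [ 2.6 62.  58.4]
tool y plate [ 0.021 -1.    -0.   ] wid 39.0
239 164
160 ['60/5/101', '90/4/64', '90/38/27', '8/157/60', '10/200/111', '12/170/153', '10/26/219', '24/5/241', '12/5/240', '30/2/245', '17/10/183', '98/23/44', '120/15/33', '140/20/39', '150/7/38']
161 ['150/3/74', '120/6/46', '0/70/33', '10/203/127', '11/222/183', '11/236/192', '11/227/185', '12/168/219', '14/85/238', '15/69/254', '11/80/225', '173/12/88', '110/23/34', '90/7/38', '90/7/36']
162 ['60/6/82', '84/23/55', '10/182/84', '11/220/169', '11/228/192', '11/227/189', '11/180/169', '8/45/130', '102/10/122', '12/181/255', '12/231/246', '9/159/93', '98/29/35', '0/0/32', '0/14/37']
163 ['60/8/99', '96/18/71', '10/200/106', '11/222/176', '11/220/191', '11/227/184', '11/180/174', '9/91/148', '9/113/151', '11/199/179', '10/228/158', '9/113/102', '96/21/62', '75/12/43', '10/20/39']
164 ['60/7/107', '70/18/84', '9/146/61', '11/212/147', '11/223/176', '11/224/180', '11/223/185', '11/231/188', '11/229/188', '11/232/190', '10
[... 343 characters left out ...]
16/176', '11/217/174', '11/220/174', '11/224/175', '11/225/159', '9/70/128', '90/10/125', '60/9/83', '0/0/34']
167 ['38/14/72', '30/3/79', '90/6/43', '6/97/55', '9/197/149', '11/227/179', '11/220/176', '11/221/175', '11/221/174', '11/220/174', '11/228/177', '9/124/132', '90/11/113', '60/3/88', '150/12/43']
168 ['40/9/86', '60/4/129', '83/9/109', '99/19/96', '8/136/142', '11/226/167', '11/223/169', '11/221/174', '11/225/176', '11/219/177', '11/224/180', '8/144/124', '81/16/109', '60/6/92', '0/6/44']
169 ['45/3/171', '45/2/242', '75/4/230', '80/4/193', '20/6/138', '10/77/133', '9/132/137', '10/199/149', '10/210/160', '11/220/166', '11/228/180', '8/151/132', '60/9/113', '80/7/103', '120/10/51']
```

Request:
apply_moves --fingers '[0.65, 0.65, 0.65, 0.65, 0.65, 0.65, 0.65]' --pt "-0.05 0 0" --pt "0.03 -0.2 0" --pt "0.13 -0.45 0" --pt "0.23 -0.7 0" --pt "0.33 -0.95 0" --pt "0.43 -1.15 0" --pt "0.43 -1.15 0" --yaw '[0, 0, 0, 0, 0, 0, 0]'

```text
clock: 15.85
position: [537.9, 145.9, 247.3]
ee_rot: [0.976, 0.212, 0.051, -0.007]
contact_force: [-4.7, 6.2, 12.3]
gripper_width: 39.2
```

```bash
python3 pr.py
```

```text
15.85 [537.9 145.9 247.3] F [-4.7  6.2 12.3] tz [ 0.097  0.034 -0.995]
F plate [ 4.6  7.6 11.6] P plate [ 2.6 51.1 58.7]
tool y plate [ 0.021 -1.    -0.002] wid 39.2
```

Request:
apply_moves --fingers '[0.65, 0.65, 0.65, 0.65, 0.65, 0.65, 0.65, 0.65, 0.65, 0.65]' --pt "0.18 -0.45 0" --pt "0.36 -0.9 0" --pt "0.54 -1.35 0" --pt "0.72 -1.75 0" --pt "0.9 -2.2 0" --pt "1.08 -2.65 0" --pt "1.26 -3.1 0" --pt "1.45 -3.5 0" --pt "1.6 -3.9 0" --pt "1.6 -3.9 0" --yaw '[0, -0.5, -1, -1.2, -1.2, -1.2, -1.2, -1.2, -1.2, -1.2]'

```text
clock: 16.9
position: [553.9, 107.7, 247.2]
ee_rot: [0.978, 0.202, 0.051, -0.007]
contact_force: [-3.0, 4.3, 9.0]
gripper_width: 38.7
```

```bash
python3 pr.py
```

```text
16.9 [553.9 107.7 247.2] F [-3.   4.3  9. ] tz [ 0.098  0.034 -0.995]
F plate [3.6 5.2 8.3] P plate [ 2.2  9.6 58.9]
tool y plate [ 0.003 -1.     0.007] wid 38.7
```

Request:
apply_moves --fingers '[0.65, 0.65, 0.65, 0.65, 0.65, 0.65, 0.65]' --pt "0.12 -0.28 0" --pt "0.24 -0.55 0" --pt "0.36 -0.83 0" --pt "0.44 -1 0" --pt "0.52 -1.2 0" --pt "0.56 -1.3 0" --pt "0.56 -1.3 0" --yaw '[0, 0, 0, 0, 0, 0, 0]'

```text
clock: 17.65
position: [557.9, 97.6, 246.9]
ee_rot: [0.978, 0.203, 0.05, -0.008]
contact_force: [-11.2, 15.7, 12.0]
gripper_width: 39.0
```

```bash
python3 pr.py
```

```text
17.65 [557.9  97.6 246.9] F [-11.2  15.7  12. ] tz [ 0.095  0.037 -0.995]
F plate [ 2.5 18.9 12.4] P plate [ 1.7 -0.6 58.8]
tool y plate [ 0.003 -1.     0.003] wid 39.0
```

Request:
apply_moves --fingers '[0.65, 0.5, 0.35, 0.3, 0.3, 0.3, 0.3, 0.3, 0.3, 0.3]' --pt "0 0 0" --pt "0 0 0" --pt "0 0 0" --pt "0 0 0" --pt "0 0 0.5" --pt "0 0 2" --pt "0 0 4" --pt "0 0 6" --pt "0 0 6.5" --pt "0 0 6.5" --yaw '[0, 0, 0, 0, 0, 0, 0, 0, 0, 0]'

```text
clock: 18.7
position: [557.9, 97.4, 312.5]
ee_rot: [0.978, 0.203, 0.051, -0.009]
contact_force: [0.4, -0.4, -0.6]
gripper_width: 59.7
```

```bash
cat > fist.py <<'E'
from pr import *
w=RS.inv().apply(tz);e=RS.inv().apply(R[:,0]);e=e*np.sign(e[0]);tcp=RS.inv().apply(pos-st[1:])
print("w",w.round(3),"e",e.round(3),"tcp plate",tcp.round(1))
def target(xc,yf,ztip=50,L=173):
    # face point at z=64 has x=xc ; tip-face point z=ztip
    f=np.array([xc,yf,64.]);t=(64-ztip)/-w[2];tipface=f+t*w;C=tipface-11*e
    return RS.apply(C-L*w)+st[1:]
if __name__=="__main__":
    for xc in(-20,-8,0,8,10):
        g=target(xc,27.5);print(xc,"TCP",g.round(1),"shift cm",((g-pos)/10).round(2))
    g=cv2.cvtColor(c,6)
    cv2.imwrite("pics/c9.png",cv2.resize(c[150:185,232:279],(799,595),interpolation=2))
E
python3 fist.py
```

```text
18.7 [557.9  97.4 312.5] F [ 0.4 -0.4 -0.6] tz [ 0.096  0.038 -0.995]
F plate [-0.1 -0.5 -0.6] P plate [ 34.6  -0.8 115.6]
tool y plate [ 0.002 -1.     0.003] wid 59.7
w [-0.408 -0.004 -0.913] e [ 0.913  0.001 -0.408] tcp plate [ 9.700e+01 -2.000e-01  2.553e+02]
-20 TCP [516.5 110.3 244. ] shift cm [-4.14  1.29 -6.84]
-8 TCP [526.  114.5 250. ] shift cm [-3.19  1.7  -6.24]
0 TCP [532.4 117.2 254. ] shift cm [-2.55  1.98 -5.84]
8 TCP [538.8 120.  258. ] shift cm [-1.92  2.25 -5.44]
10 TCP [540.3 120.6 259. ] shift cm [-1.76  2.32 -5.34]
```

View pics/c9.png

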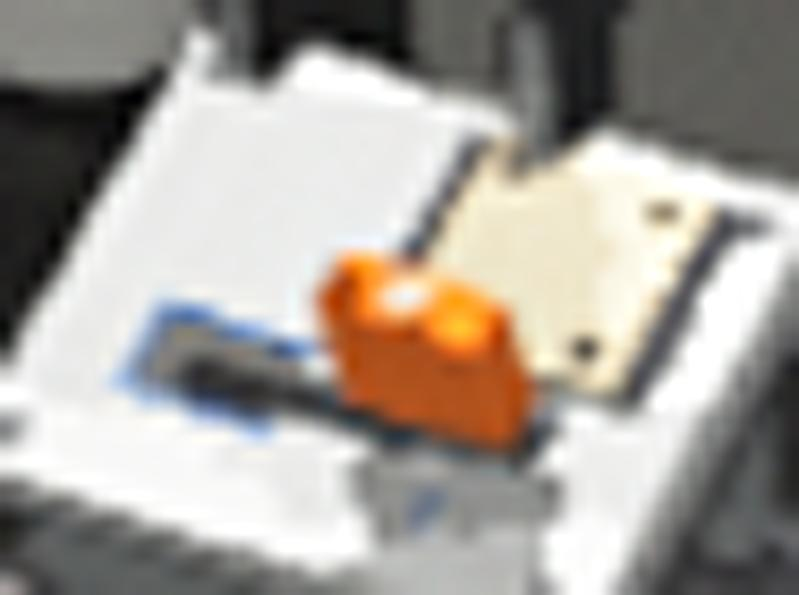

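Request:
apply_moves --fingers '[0.6, 1, 1, 1, 1, 1, 1, 1, 1, 1]' --pt "-1 0.3 0" --pt "-2.5 0.8 0" --pt "-4.1 1.3 0" --pt "-4.1 1.3 0" --pt "-4.1 1.3 -1" --pt "-4.1 1.3 -3" --pt "-4.1 1.3 -5" --pt "-4.1 1.3 -6.5" --pt "-4.1 1.3 -6.8" --pt "-4.1 1.3 -6.8" --yaw '[0, 0, 0, 0, 0, 0, 0, 0, 0, 0]'

```text
clock: 19.75
position: [516.8, 110.2, 242.4]
ee_rot: [0.978, 0.202, 0.049, -0.008]
contact_force: [-0.5, 0.2, 0.3]
gripper_width: 0.0
```

```bash
python3 fist.py
```

```text
19.75 [516.8 110.2 242.4] F [-0.5  0.2  0.3] tz [ 0.093  0.036 -0.995]
F plate [-0.2  0.4  0.5] P plate [-29.3  27.2  71.4]
tool y plate [ 0.002 -1.     0.003] wid 0.0
w [-0.412 -0.004 -0.911] e [ 0.911  0.    -0.412] tcp plate [ 33.6  27.8 210.9]
-20 TCP [517.1 110.6 244.1] shift cm [0.03 0.04 0.17]
-8 TCP [526.6 114.8 250.1] shift cm [0.98 0.45 0.77]
0 TCP [533.  117.5 254.1] shift cm [1.62 0.73 1.17]
8 TCP [539.3 120.3 258.1] shift cm [2.25 1.   1.57]
10 TCP [540.9 120.9 259.1] shift cm [2.41 1.07 1.67]
```

Now push the handle's +y end up-slope.

Request:
apply_moves --fingers '[1, 1, 1, 1, 1, 1, 1, 1, 1, 1]' --pt "0.3 0.15 0.3" --pt "0.6 0.3 0.5" --pt "0.9 0.42 0.7" --pt "1.15 0.53 0.9" --pt "1.4 0.64 1.05" --pt "1.65 0.75 1.2" --pt "1.9 0.86 1.35" --pt "2.15 0.97 1.5" --pt "2.4 1.07 1.65" --pt "2.4 1.07 1.65" --yaw '[0, 0, 0, 0, 0, 0, 0, 0, 0, 0]'

```text
clock: 20.8
position: [539.3, 120.1, 258.0]
ee_rot: [0.978, 0.202, 0.046, -0.008]
contact_force: [-5.6, -2.4, -1.7]
gripper_width: -0.3
```

```bash
cat > ori.py <<'E'
from fist import *
hsv=cv2.cvtColor(c,cv2.COLOR_BGR2HSV);m=cv2.inRange(hsv,(4,130,60),(24,255,255));m[:150]=0;m[185:]=0;m[:,:238]=0;m[:,280:]=0
ys,xs=np.nonzero(m)
for r in range(ys.min(),ys.max()+1):print(r,"".join("#" if m[r,k] else "." for k in range(244,272)))
for psi in(0,30,60,90):
    q=np.radians(psi);P=[RS.apply([a*np.cos(q)+b*np.sin(q),-a*np.sin(q)+b*np.cos(q),64])+st[1:] for a,b in((-8,20),(8,20),(8,-20),(-8,-20))]
    print(psi,proj(K,T,P).round(0).tolist())
E
python3 ori.py
```

```text
20.8 [539.3 120.1 258. ] F [-5.6 -2.4 -1.7] tz [ 0.086  0.033 -0.996]
F plate [-6.1 -0.   1.6] P plate [-1.2 27.4 73.1]
tool y plate [ 0.001 -1.     0.004] wid -0.3
w [-0.418 -0.004 -0.909] e [ 0.909 -0.001 -0.418] tcp plate [ 62.7  28.  212.2]
164 ........####................
165 ........###.................
166 ........###...####..........
167 ........###########.........
168 ........###########.........
169 ........###########.........
170 .........##########.........
171 .........###########........
172 .........###########........
173 ..........#########.........
174 .............######.........
175 ................###.........
0 [[249.0, 169.0], [251.0, 165.0], [261.0, 168.0], [259.0, 172.0]]
30 [[250.0, 166.0], [254.0, 164.0], [260.0, 171.0], [256.0, 174.0]]
60 [[252.0, 164.0], [257.0, 163.0], [257.0, 173.0], [253.0, 174.0]]
90 [[256.0, 163.0], [260.0, 164.0], [254.0, 174.0], [250.0, 173.0]]
```

Request:
apply_moves --fingers '[1, 1, 1, 1, 1, 1, 1, 1, 1]' --pt "-0.6 -0.26 -0.3" --pt "-1.3 -0.55 -0.8" --pt "-1.9 -0.82 -1.2" --pt "-1.7 -1.3 -1.2" --pt "-1.7 -1.3 -1.2" --pt "-1.3 -1.15 -0.95" --pt "-1 -1.02 -0.75" --pt "-0.7 -0.88 -0.55" --pt "-0.7 -0.88 -0.55" --yaw '[0, 0, 0, 0, 0, 0, 0, 0, 0]'

```text
clock: 21.75
position: [532.9, 111.7, 253.0]
ee_rot: [0.978, 0.202, 0.047, -0.008]
contact_force: [-0.8, 0.0, -0.9]
gripper_width: -0.1
```

```bash
python3 ori.py
```

```text
21.75 [532.9 111.7 253. ] F [-0.8  0.  -0.9] tz [ 0.088  0.034 -0.996]
F plate [-1.1  0.4 -0.4] P plate [-11.4  22.2  73.3]
tool y plate [ 0.001 -1.     0.004] wid -0.1
w [-0.416 -0.004 -0.909] e [ 0.909 -0.001 -0.416] tcp plate [ 52.3  22.8 212.4]
164 .........#..................
165 .........##.................
166 ........###.................
167 ........##...###............
168 ........###.######..........
169 ........##########..........
170 ........##########..........
171 ........###########.........
172 ........###########.........
173 ........###########.........
174 ...........########.........
175 .............######.........
176 ................##..........
0 [[249.0, 169.0], [251.0, 165.0], [261.0, 168.0], [259.0, 172.0]]
30 [[250.0, 166.0], [254.0, 164.0], [260.0, 171.0], [256.0, 174.0]]
60 [[252.0, 164.0], [257.0, 163.0], [257.0, 173.0], [253.0, 174.0]]
90 [[256.0, 163.0], [260.0, 164.0], [254.0, 174.0], [250.0, 173.0]]
```

Request:
apply_moves --fingers '[1, 1, 1, 1, 1, 1]' --pt "0.25 0.1 0.15" --pt "0.5 0.22 0.3" --pt "0.75 0.32 0.47" --pt "1 0.43 0.63" --pt "1.1 0.48 0.7" --pt "1.1 0.48 0.7" --yaw '[0, 0, 0, 0, 0, 0]'

```text
clock: 22.4
position: [541.5, 114.9, 257.5]
ee_rot: [0.979, 0.201, 0.041, -0.007]
contact_force: [-5.2, -3.8, -4.9]
gripper_width: -0.0
```

```bash
python3 ori.py|head -20
```

```text
22.4 [541.5 114.9 257.5] F [-5.2 -3.8 -4.9] tz [ 0.078  0.03  -0.997]
F plate [-7.9 -1.4 -1.1] P plate [-2.8 21.8 73.3]
tool y plate [-0.001 -1.     0.005] wid -0.0
w [-0.426 -0.004 -0.905] e [ 0.905 -0.003 -0.426] tcp plate [ 62.4  22.3 211.7]
163 ..........#.................
164 .........####...............
165 .........###...#............
166 .........###..####..........
167 .........##########.........
168 .........##########.........
169 .........##########.........
170 .........##########.........
171 .........###########........
172 .........###########........
173 ...........#########........
174 ..............#####.........
175 ................###.........
0 [[249.0, 169.0], [251.0, 165.0], [261.0, 168.0], [259.0, 172.0]]
30 [[250.0, 166.0], [254.0, 164.0], [260.0, 171.0], [256.0, 174.0]]
60 [[252.0, 164.0], [257.0, 163.0], [257.0, 173.0], [253.0, 174.0]]
```

```bash
cat > fork.py <<'E'
from fist import *
print("joints",s["joints"].round(2))
def tcpfor(C,yaw,L=171):
    z=Ro.from_euler("z",yaw,degrees=True).apply(tz);return RS.apply(C)+st[1:]-L*z
def sh(C,yaw,L=171):return ((tcpfor(np.array(C,float),yaw,L)-pos)/10).round(2).tolist()
if __name__=="__main__":
    print("now tip",RS.inv().apply(pos+173*tz-st[1:]).round(1))
    for y_ in(90,):print("above",sh([30,0,90],y_),"at",sh([-1,0,52],y_))
    for y_ in range(90,-21,-10):print(y_,sh([-1,0,52],y_))
E
python3 fork.py
```

```text
22.45 [541.4 114.9 257.4] F [-5.6 -3.6 -4.6] tz [ 0.078  0.03  -0.997]
F plate [-8.  -1.1 -0.7] P plate [-2.9 21.8 73.3]
tool y plate [-0.001 -1.     0.005] wid 0.1
w [-0.426 -0.004 -0.905] e [ 0.905 -0.003 -0.426] tcp plate [ 62.3  22.4 211.7]
joints [ 0.5   0.4  -0.39  0.02 -0.69  1.46]
now tip [-11.4  21.7  55.2]
above [4.41, -2.08, 4.89] at [3.69, -2.39, 0.05]
90 [3.69, -2.39, 0.05]
80 [3.45, -2.46, 0.05]
70 [3.2, -2.49, 0.05]
60 [2.95, -2.47, 0.05]
50 [2.71, -2.41, 0.05]
40 [2.49, -2.31, 0.05]
30 [2.28, -2.17, 0.05]
20 [2.1, -1.99, 0.05]
10 [1.96, -1.79, 0.05]
0 [1.85, -1.57, 0.05]
-10 [1.78, -1.33, 0.05]
-20 [1.76, -1.08, 0.05]
```

Request:
apply_moves --fingers '[1, 1, 0.62, 0.62, 0.62, 0.62, 0.62, 0.62]' --pt "-0.6 -0.2 -0.3" --pt "-1 -0.4 0" --pt "-1 -0.4 2" --pt "-1 -0.4 4" --pt "0 -1 6" --pt "1.5 -1.5 7" --pt "1.5 -1.5 7" --pt "1.5 -1.5 7" --yaw '[0, 0, 0, 0, 0, 0, 0, 0]'

```text
clock: 23.3
position: [556.4, 100.0, 328.0]
ee_rot: [0.979, 0.201, 0.042, -0.007]
contact_force: [-0.5, -0.6, -0.0]
gripper_width: 32.2
```

```bash
python3 ori.py|tail -24
python3 - <<'E'
from dot import *
for r in range(160,172):print(r,[f"{a}/{b}/{w}" for a,b,w in hsv[r,250:264]])
E
```

```text
23.3 [556.4 100.  328. ] F [-0.5 -0.6 -0. ] tz [ 0.08   0.031 -0.996]
F plate [-0.6 -0.3  0.3] P plate [ 39.5   2.2 130.3]
tool y plate [-0.001 -1.     0.004] wid 32.2
w [-0.424 -0.003 -0.906] e [ 0.906 -0.003 -0.424] tcp plate [104.4   2.7 268.8]
165 ........#...................
166 .......####.................
167 .......####..##.............
168 .......###...####...........
169 .......###########..........
170 ........##########..........
171 ........##########..........
172 ........###########.........
173 ........###########.........
174 ..........#########.........
175 .............######.........
176 ...............###..........
0 [[249.0, 169.0], [251.0, 165.0], [261.0, 168.0], [259.0, 172.0]]
30 [[250.0, 166.0], [254.0, 164.0], [260.0, 171.0], [256.0, 174.0]]
60 [[252.0, 164.0], [257.0, 163.0], [257.0, 173.0], [253.0, 174.0]]
90 [[256.0, 163.0], [260.0, 164.0], [254.0, 174.0], [250.0, 173.0]]
23.35 [556.   99.9 327.3] F [ 0.1 -0.8 -1.5] tz [ 0.078  0.03  -0.996]
F plate [-1.  -0.8 -1.2] P plate [ 38.6   2.3 130. ]
tool y plate [-0.001 -1.     0.004] wid 32.7
160 ['60/1/236',
[... 1535 characters left out ...]
', '14/86/255', '18/199/255', '19/213/255', '19/194/255', '17/165/254', '17/85/242', '25/39/237', '25/36/238']
169 ['3/34/201', '10/216/169', '11/219/176', '10/216/183', '11/205/183', '12/188/207', '17/207/255', '21/210/255', '21/207/255', '21/211/255', '15/225/255', '12/172/226', '20/62/233', '25/39/238']
170 ['116/31/190', '9/118/175', '11/224/171', '10/216/170', '11/217/179', '11/222/219', '14/224/253', '17/215/255', '19/213/255', '16/215/255', '11/226/222', '12/162/190', '18/66/228', '26/36/240']
171 ['90/6/219', '8/45/205', '11/213/170', '11/212/172', '11/211/172', '10/212/166', '9/209/165', '10/219/185', '11/222/230', '11/221/211', '10/218/174', '10/230/173', '14/101/189', '23/44/239']
```

Run:
```python
from fork import *
print("above",sh([0,0,48],-90),"(+z 6)")
C0=np.array([-2,0,48.])
for y_ in(-90,-80,-70,-60,-50,-40,-30,-20,-10,0,10,20):
    print(y_,sh(C0+[2*(90+y_)/90,0,0],y_))
```

```text
23.4 [555.9 100.  327. ] F [ 0.1 -0.4 -0.5] tz [ 0.077  0.03  -0.997]
F plate [-0.3 -0.4 -0.4] P plate [ 38.2   2.4 129.9]
tool y plate [-0.001 -1.     0.004] wid 32.5
w [-0.427 -0.003 -0.904] e [ 0.904 -0.003 -0.427] tcp plate [103.5   2.9 268.3]
joints [ 0.47  0.34 -0.28  0.01 -0.87  1.5 ]
above [1.49, 1.87, -7.21] (+z 6)
-90 [1.34, 1.8, -7.31]
-80 [1.13, 1.7, -7.3]
-70 [0.95, 1.56, -7.28]
-60 [0.8, 1.39, -7.27]
-50 [0.68, 1.19, -7.26]
-40 [0.59, 0.98, -7.25]
-30 [0.55, 0.74, -7.24]
-20 [0.55, 0.51, -7.23]
-10 [0.59, 0.27, -7.22]
0 [0.68, 0.04, -7.21]
10 [0.81, -0.18, -7.2]
20 [0.97, -0.37, -7.18]
```

Request:
apply_moves --fingers '[0.55, 0.55, 0.55, 0.55, 0.55, 0.55, 0.55, 0.55, 0.55, 0.55]' --pt "0.1 0.2 0" --pt "0.3 0.4 0" --pt "0.4 0.6 0" --pt "0.5 0.8 0" --pt "0.6 1 0" --pt "0.8 1.2 0" --pt "0.9 1.4 0" --pt "1.1 1.6 0" --pt "1.2 1.7 0" --pt "1.3 1.8 0" --yaw '[-8.5, -17, -25.5, -34, -42.5, -51, -59.5, -68, -76.5, -85]'

```text
clock: 24.45
position: [568.4, 118.3, 326.2]
ee_rot: [0.856, -0.515, 0.034, 0.023]
contact_force: [0.4, -0.1, 0.9]
gripper_width: 38.3
```

Run:
```python
from fork import *
h=np.degrees(np.arctan2(R[1,1],R[0,1]))%180;print("tool y heading",h,"want",st[0]*57.3)
d=(st[0]*57.3-h+90)%180-90
print("d",d,"at",sh([-2,0,48],d),"up",sh([-2,0,70],d))
```

```text
24.45 [568.4 118.3 326.2] F [ 0.4 -0.1  0.9] tz [ 0.035 -0.075 -0.997]
F plate [ 0.7 -0.2  0.6] P plate [ 43.4   2.2 126. ]
tool y plate [-0.861 -0.079  0.502] wid 38.3
w [-0.497 -0.082 -0.864] e [ 0.11  -0.993  0.032] tcp plate [119.4  14.8 258.2]
joints [ 0.5   0.37 -0.26  0.1  -0.95 -0.07]
tool y heading 27.89509490198523 want 23.36924066891071
d -4.525854233074526 at [0.1, -0.03, -7.23] up [-0.91, -0.47, -5.32]
```

Request:
apply_moves --fingers '[0.55, 0.55, 0.55, 0.55, 0.55, 0.55, 0.55]' --pt "0.1 0 -1.5" --pt "0.1 0 -3" --pt "0.1 0 -4.5" --pt "0.1 0 -6" --pt "0.1 0 -6.8" --pt "0.1 0 -7.2" --pt "0.1 0 -7.2" --yaw '[-4.5, -4.5, -4.5, -4.5, -4.5, -4.5, -4.5]'

```text
clock: 25.2
position: [569.6, 118.5, 253.8]
ee_rot: [0.834, -0.55, 0.033, 0.025]
contact_force: [-0.0, 0.3, 0.2]
gripper_width: 38.7
```

Run:
```python
from fork import *
print("tip",RS.inv().apply(pos+171*tz-st[1:]).round(1))
C0=np.array([-2,0,48.])
for k in range(0,12):
    y_=min(8.5*(k+1),105);print(round(y_,1),sh(C0+[2*min(y_,90)/90,0,0],y_))
```

```text
25.2 [569.6 118.5 253.8] F [-0.   0.3  0.2] tz [ 0.028 -0.078 -0.997]
F plate [0.2 0.3 0.1] P plate [ 7.2  1.9 63.3]
tool y plate [-0.863  0.002  0.504] wid 38.7
w [-0.503 -0.082 -0.86 ] e [ 0.04  -0.997  0.072] tcp plate [ 84.2  14.5 194.9]
joints [ 0.5   0.46 -0.34  0.12 -0.79 -0.18]
tip [-1.8  0.4 47.8]
8.5 [-0.18, -0.13, 0.02]
17.0 [-0.34, -0.23, 0.03]
25.5 [-0.49, -0.36, 0.04]
34.0 [-0.61, -0.52, 0.05]
42.5 [-0.7, -0.69, 0.06]
51.0 [-0.77, -0.87, 0.07]
59.5 [-0.81, -1.07, 0.08]
68.0 [-0.82, -1.27, 0.09]
76.5 [-0.8, -1.47, 0.1]
85.0 [-0.75, -1.67, 0.11]
93.5 [-0.67, -1.87, 0.11]
102.0 [-0.57, -2.05, 0.11]
```

No contact, fork straddles the handle. Now turn.

Request:
apply_moves --fingers '[0.55, 0.55, 0.55, 0.55, 0.55, 0.55, 0.55, 0.55]' --pt "-0.18 -0.13 0" --pt "-0.34 -0.23 0" --pt "-0.49 -0.36 0" --pt "-0.61 -0.52 0" --pt "-0.7 -0.69 0" --pt "-0.77 -0.87 0" --pt "-0.81 -1.07 0" --pt "-0.81 -1.07 0" --yaw '[8.5, 17, 25.5, 34, 42.5, 51, 59.5, 59.5]'

```text
clock: 26.05
position: [559.9, 107.4, 256.5]
ee_rot: [0.997, -0.063, 0.039, 0.005]
contact_force: [-12.0, 2.1, 11.0]
gripper_width: 38.8
```

```bash
cat > st2.py <<'E'
from fork import *
h=np.degrees(np.arctan2(R[1,1],R[0,1]))%180;print("rel to X0",((h-st[0]*57.3)+90)%180-90,"M",s["wrist_torque"].round(2))
print("tip",RS.inv().apply(pos+171*tz-st[1:]).round(1))
hsv=cv2.cvtColor(c,cv2.COLOR_BGR2HSV);m=cv2.inRange(hsv,(4,130,60),(24,255,255));m[:150]=0;m[185:]=0;m[:,:238]=0;m[:,280:]=0
ys,xs=np.nonzero(m)
for r in range(ys.min(),ys.max()+1):print(r,"".join("#" if m[r,k] else "." for k in range(244,272)))
E
python3 st2.py
```

```text
26.05 [559.9 107.4 256.5] F [-12.    2.1  11. ] tz [ 0.078 -0.015 -0.997]
F plate [-3.3  6.7 14.6] P plate [ 6.4  1.3 66.7]
tool y plate [-0.439 -0.86   0.259] wid 38.8
w [-0.442 -0.044 -0.896] e [ 0.782 -0.508 -0.36 ] tcp plate [ 74.    8.1 203.9]
joints [ 0.48  0.43 -0.37  0.08 -0.71  0.9 ]
rel to X0 59.33705170492652 M [ 0.59  3.01 -0.48]
tip [-1.5  0.6 50.6]
165 ........###.................
166 .......#####................
167 .......####.......#.........
168 .......####.......#.........
169 ........###.......#.........
170 ........###.......#.........
171 ........####......##........
172 ........####......##........
173 ........####......##........
174 ........####......##........
175 .................##.........
```

Run:
```python
from fork import *
for psi in(0,-15,-30,-45,-60,-90):
    q=np.radians(psi)
    f=lambda z:proj(K,T,[RS.apply([a*np.cos(q)+b*np.sin(q),-a*np.sin(q)+b*np.cos(q),z])+st[1:] for a,b in((-8,20),(8,20),(8,-20),(-8,-20))]).round(0).astype(int).tolist()
    print(psi,"top",f(64),"bot",f(30))
b=cv2.cvtColor(c,6)
for r in range(160,180):print(r,b[r,244:272].tolist())
```

```text
26.1 [559.9 107.5 256.4] F [-11.8   2.2  12.5] tz [ 0.078 -0.015 -0.997]
F plate [-2.4  6.7 15.8] P plate [ 6.3  1.4 66.7]
tool y plate [-0.44  -0.859  0.26 ] wid 38.5
w [-0.442 -0.045 -0.896] e [ 0.782 -0.509 -0.36 ] tcp plate [ 73.9   8.2 203.8]
joints [ 0.48  0.43 -0.37  0.08 -0.71  0.9 ]
0 top [[249, 169], [251, 165], [261, 168], [259, 172]] bot [[252, 174], [254, 170], [264, 173], [262, 177]]
-15 top [[249, 170], [250, 166], [261, 167], [260, 171]] bot [[252, 176], [253, 172], [264, 172], [263, 176]]
-30 top [[249, 172], [249, 168], [260, 166], [261, 170]] bot [[252, 177], [252, 173], [263, 171], [263, 175]]
-45 top [[250, 173], [249, 169], [260, 165], [261, 168]] bot [[253, 178], [252, 174], [262, 170], [264, 173]]
-60 top [[251, 174], [249, 171], [259, 164], [261, 167]] bot [[254, 179], [252, 176], [261, 169], [264, 172]]
-90 top [[254, 174], [250, 173], [256, 163], [260, 164]] bot [[257, 179], [253, 178], [258, 168], [262, 170]]
160 [235, 236, 235, 241, 217, 146, 71, 31, 34, 33, 36, 35, 120, 116, 54, 35, 37, 32, 34, 33, 26, 184, 248, 251, 248, 250, 254, 254]
161 [234, 234, 23
[... 1863 characters left out ...]
4, 209, 189, 230, 234, 207, 155, 96, 76, 61, 65, 85, 121, 127, 104, 90, 92, 88, 108, 105, 233, 255, 254, 254, 254, 253, 254]
176 [236, 237, 239, 239, 238, 241, 197, 139, 144, 139, 103, 114, 126, 128, 107, 95, 95, 105, 113, 91, 77, 150, 243, 252, 251, 252, 253, 249]
177 [233, 234, 235, 237, 238, 236, 185, 135, 143, 142, 145, 146, 164, 162, 137, 131, 144, 142, 144, 143, 145, 191, 245, 251, 251, 252, 255, 231]
178 [238, 236, 234, 230, 230, 184, 137, 142, 141, 143, 142, 142, 140, 138, 143, 146, 143, 141, 150, 149, 168, 244, 252, 250, 250, 252, 248, 190]
179 [251, 243, 234, 202, 145, 135, 141, 141, 142, 142, 144, 143, 124, 117, 135, 139, 143, 145, 166, 185, 181, 241, 251, 249, 249, 252, 224, 146]
```

Request:
apply_moves --fingers '[0.53, 0.53, 0.53, 0.53, 0.53, 0.53, 0.53, 0.53, 0.53, 0.53]' --pt "-0.2 -0.1 1.5" --pt "-0.2 -0.1 3" --pt "-0.1 0.1 4" --pt "0 0.3 4" --pt "0.2 0.5 4" --pt "0.4 0.7 4" --pt "0.6 0.9 4" --pt "0.8 1.07 4" --pt "0.8 1.07 4" --pt "0.8 1.07 4" --yaw '[0, 0, -8.5, -17, -25.5, -34, -42.5, -51, -59.3, -59.3]'

```text
clock: 27.15
position: [568.1, 118.4, 297.3]
ee_rot: [0.835, -0.549, 0.032, 0.023]
contact_force: [0.1, -0.5, -0.1]
gripper_width: 40.1
```

```bash
cat > lk.py <<'E'
from fork import *
h=np.degrees(np.arctan2(R[1,1],R[0,1]))%180;d=(st[0]*57.3-h+90)%180-90;print("need yaw",d)
print("at",sh([-4,0,43],d,167),"tip now",RS.inv().apply(pos+167*tz-st[1:]).round(1))
hsv=cv2.cvtColor(c,cv2.COLOR_BGR2HSV)
m=cv2.inRange(hsv,(4,130,60),(24,255,255))
for r in range(160,180):print(r,"".join(("#" if m[r,k] else ("o" if hsv[r,k,2]<120 else ".")) for k in range(240,275)))
E
python3 lk.py
```

```text
27.15 [568.1 118.4 297.3] F [ 0.1 -0.5 -0.1] tz [ 0.028 -0.074 -0.997]
F plate [-0.1 -0.5 -0.1] P plate [ 27.9   2.9 101.4]
tool y plate [-0.864  0.     0.503] wid 40.1
w [-0.501 -0.079 -0.862] e [ 0.039 -0.997  0.068] tcp plate [104.6  15.  233.3]
joints [ 0.5   0.41 -0.29  0.1  -0.89 -0.16]
need yaw 0.01884042533019681
at [0.22, -0.1, -5.26] tip now [20.9  1.8 89.4]
160 .........ooooo.....................
161 .........oooooo...o................
162 .........oooooo..o.................
163 ..........oooo...o................o
164 ................o................oo
165 ................o................o.
166 ...............o................o..
167 ...............####.............o..
168 ..........#####.#####..........o...
169 ..........####...#####.........o...
170 ..........############....o...o....
171 ..ooooo..##############......oo....
172 ..oooooooo#############......o.....
173 ....oooooo#############oo..........
174 ..........o############oo..........
175 ............###########o...........
176 ............ooooooooooooo.........o
177 ...................o.............oo
178 .................................oo
179 .................................oo
```

Run:
```python
from fork import *
for y_ in(12,12,20,28,36,44,52,60,68,76,84,92,100,108):
    f=max(np.cos(np.radians(y_)),0);print(y_,sh([-4*f,0,43],y_,167))
```

```text
27.2 [568.  118.3 297.2] F [-0.1 -0.1 -0.1] tz [ 0.028 -0.074 -0.997]
F plate [-0.2 -0.   0. ] P plate [ 27.8   2.9 101.4]
tool y plate [-0.864 -0.002  0.503] wid 40.1
w [-0.501 -0.079 -0.862] e [ 0.042 -0.997  0.067] tcp plate [104.5  15.  233.2]
joints [ 0.5   0.41 -0.29  0.1  -0.89 -0.15]
12 [-0.01, -0.22, -5.25]
12 [-0.01, -0.22, -5.25]
20 [-0.15, -0.32, -5.24]
28 [-0.26, -0.45, -5.23]
36 [-0.35, -0.58, -5.21]
44 [-0.41, -0.73, -5.19]
52 [-0.44, -0.89, -5.17]
60 [-0.44, -1.05, -5.15]
68 [-0.42, -1.22, -5.12]
76 [-0.37, -1.38, -5.1]
84 [-0.29, -1.54, -5.07]
92 [-0.2, -1.7, -5.05]
100 [-0.11, -1.87, -5.05]
108 [-0.01, -2.02, -5.05]
```

Request:
apply_moves --fingers '[0.53, 0.53, 0.53, 0.53, 0.53, 0.53]' --pt "0 -0.15 -0.5" --pt "0 -0.22 -2" --pt "0 -0.22 -3.5" --pt "0 -0.22 -4.7" --pt "0 -0.22 -5.2" --pt "0 -0.22 -5.2" --yaw '[6, 12, 12, 12, 12, 12]'

```text
clock: 27.85
position: [567.9, 116.0, 244.4]
ee_rot: [0.889, -0.457, 0.034, 0.02]
contact_force: [0.1, 0.4, -0.5]
gripper_width: 39.9
```

Run:
```python
from fork import *
print("tip",RS.inv().apply(pos+167*tz-st[1:]).round(1))
for y_ in(20,28,36,44,52,60,68,76,84,92,100,108):
    f=max(np.cos(np.radians(y_)),0);print(y_-12,sh([-4*f,0,43],y_-12,167))
```

```text
27.85 [567.9 116.  244.4] F [ 0.1  0.4 -0.5] tz [ 0.042 -0.067 -0.997]
F plate [-0.   0.3 -0.5] P plate [ 2.5  0.9 55.1]
tool y plate [-0.844 -0.211  0.493] wid 39.9
w [-0.488 -0.078 -0.869] e [ 0.222 -0.974 -0.037] tcp plate [ 77.2  12.9 188.1]
joints [ 0.5   0.47 -0.36  0.12 -0.75  0.04]
tip [-4.3 -0.2 42.9]
8 [-0.11, -0.07, 0.03]
16 [-0.23, -0.19, 0.05]
24 [-0.32, -0.33, 0.06]
32 [-0.38, -0.48, 0.08]
40 [-0.42, -0.63, 0.1]
48 [-0.42, -0.79, 0.12]
56 [-0.4, -0.96, 0.15]
64 [-0.36, -1.13, 0.17]
72 [-0.28, -1.29, 0.2]
80 [-0.19, -1.45, 0.22]
88 [-0.11, -1.61, 0.22]
96 [-0.01, -1.77, 0.22]
```

Request:
apply_moves --fingers '[0.53, 0.53, 0.53, 0.53, 0.53, 0.53, 0.53]' --pt "-0.1 -0.07 0" --pt "-0.23 -0.19 0" --pt "-0.32 -0.33 0" --pt "-0.38 -0.48 0" --pt "-0.42 -0.63 0" --pt "-0.42 -0.79 0" --pt "-0.42 -0.79 0" --yaw '[8, 16, 24, 32, 40, 48, 48]'

```text
clock: 28.6
position: [564.2, 108.2, 246.1]
ee_rot: [0.998, -0.056, 0.04, 0.004]
contact_force: [0.4, -0.5, -0.5]
gripper_width: 40.2
```

```bash
python3 st2.py
```

```text
28.6 [564.2 108.2 246.1] F [ 0.4 -0.5 -0.5] tz [ 0.08  -0.012 -0.997]
F plate [-0.2 -0.7 -0.5] P plate [ 5.3  0.7 55.4]
tool y plate [-0.429 -0.867  0.251] wid 40.2
w [-0.439 -0.043 -0.897] e [ 0.789 -0.496 -0.362] tcp plate [ 72.4   7.2 192.7]
joints [ 0.48  0.45 -0.37  0.07 -0.69  0.92]
rel to X0 60.162699302970054 M [-0.01  0.18 -0.01]
tip [-2.6 -0.1 39.3]
166 .......###..................
167 ......####..................
168 ......####..................
169 ......#######...............
170 ......######................
171 ......#######...............
172 ......#######...............
173 .......######...............
174 .......######...............
175 ........#####...............
```

Run:
```python
from fork import *
for y_ in(8,16,24,32,40,48):
    print(y_,sh([-2*(40-min(y_,40))/40,0,41],y_,167))
```

```text
28.65 [564.2 108.2 245.9] F [-0.1  0.2 -0.1] tz [ 0.08  -0.012 -0.997]
F plate [-0.   0.2 -0.1] P plate [ 5.1  0.7 55.3]
tool y plate [-0.431 -0.866  0.252] wid 40.3
w [-0.439 -0.043 -0.897] e [ 0.788 -0.498 -0.362] tcp plate [ 72.4   7.2 192.6]
joints [ 0.48  0.45 -0.37  0.08 -0.69  0.92]
8 [0.02, -0.18, -0.18]
16 [0.06, -0.35, -0.16]
24 [0.13, -0.52, -0.14]
32 [0.22, -0.69, -0.12]
40 [0.34, -0.84, -0.1]
48 [0.45, -0.99, -0.1]
```

Request:
apply_moves --fingers '[0.53, 0.53, 0.53, 0.53, 0.53, 0.53, 0.53]' --pt "0 -0.18 0" --pt "0.06 -0.35 0" --pt "0.13 -0.52 0" --pt "0.22 -0.69 0" --pt "0.34 -0.84 0" --pt "0.45 -0.99 0" --pt "0.45 -0.99 0" --yaw '[8, 16, 24, 32, 40, 48, 48]'

```text
clock: 29.4
position: [569.1, 98.3, 246.4]
ee_rot: [0.935, 0.352, 0.039, -0.013]
contact_force: [0.1, -1.4, 1.8]
gripper_width: 40.3
```

```bash
python3 st2.py
```

```text
29.4 [569.1  98.3 246.4] F [ 0.1 -1.4  1.8] tz [ 0.064  0.051 -0.997]
F plate [ 0.5 -1.4  1.8] P plate [ 7.3 -0.6 54.7]
tool y plate [ 0.268 -0.952 -0.15 ] wid 40.3
w [-0.43   0.021 -0.902] e [ 0.862  0.306 -0.404] tcp plate [ 73.2  -3.9 192.7]
joints [ 0.45  0.45 -0.32 -0.03 -0.72  1.86]
rel to X0 -72.11710529908771 M [-0.38  0.01 -0.07]
tip [-0.4 -0.2 38.4]
165 ...............#............
166 ............#####...........
167 ............######..........
168 ..........#..######.........
169 .......###...######.........
170 .......############.........
171 ......#############.........
172 .......############.........
173 .......###########..........
174 ........#########...........
175 ........#######.............
176 .........#####..............
177 .........###................
```

Run:
```python
from fork import *
for y_ in(-9,-17.9):print(y_,sh([0,0,53],y_,153))
```

```text
29.45 [569.   98.4 246.4] F [ 1.7 -1.5  1.4] tz [ 0.064  0.051 -0.997]
F plate [ 1.5 -2.   0.8] P plate [ 7.3 -0.5 54.6]
tool y plate [ 0.266 -0.952 -0.149] wid 40.3
w [-0.43   0.021 -0.902] e [ 0.863  0.305 -0.404] tcp plate [ 73.1  -3.8 192.7]
joints [ 0.45  0.45 -0.32 -0.03 -0.72  1.86]
-9 [-0.63, -0.01, -0.51]
-17.9 [-0.71, 0.17, -0.51]
```

Request:
apply_moves --fingers '[0.53, 0.53, 0.53, 0.53, 0.6, 0.7, 0.8, 0.85, 0.85, 0.85]' --pt "-0.5 0 -0.35" --pt "-0.65 0.08 -0.45" --pt "-0.71 0.17 -0.45" --pt "-0.71 0.17 -0.45" --pt "-0.71 0.17 -0.45" --pt "-0.71 0.17 -0.45" --pt "-0.71 0.17 -0.45" --pt "-0.71 0.17 -0.45" --pt "-0.71 0.17 -0.45" --pt "-0.71 0.17 -0.45" --yaw '[-7, -14, -18, -18, -18, -18, -18, -18, -18, -18]'

```text
clock: 30.5
position: [562.0, 100.2, 242.1]
ee_rot: [0.979, 0.201, 0.041, -0.006]
contact_force: [-1.1, 1.0, 1.8]
gripper_width: 15.0
```

```bash
python3 st2.py
```

```text
30.5 [562.  100.2 242.1] F [-1.1  1.   1.8] tz [ 0.077  0.029 -0.997]
F plate [0.4 1.3 1.9] P plate [ 0.6  0.  53.5]
tool y plate [-0.001 -1.     0.005] wid 15.0
w [-0.427 -0.004 -0.904] e [ 0.904 -0.003 -0.427] tcp plate [ 66.    0.7 191.9]
joints [ 0.46  0.45 -0.36  0.01 -0.68  1.5 ]
rel to X0 89.80498805515933 M [0.21 0.43 0.08]
tip [-7.1 -0.1 37.3]
165 ...........##...............
166 ..........###...............
167 ..........###...............
168 .........#..................
169 ............................
170 ........##.#................
171 .......######...............
172 .......######...............
173 .......######...............
174 .......######...............
175 .........####...............
176 .........####...............
177 ..........####..............
178 ..........####..............
```

Request:
apply_moves --fingers '[0.75, 0.65, 0.6, 0.6, 0.6, 0.6, 0.6, 0.6, 0.6, 0.6]' --pt "0 0 0" --pt "0 0 0" --pt "0 0 0" --pt "0 0 0.5" --pt "0 0 2" --pt "0 0 4" --pt "-1 0 7" --pt "-4 0 10" --pt "-8 0 12" --pt "-8 0 12" --yaw '[0, 0, 0, 0, 0, 0, 0, 0, 0, 0]'

```text
clock: 31.55
position: [479.1, 99.5, 365.6]
ee_rot: [0.979, 0.201, 0.043, -0.007]
contact_force: [0.3, 0.7, 0.1]
gripper_width: 34.0
```

Run:
```python
from fork import *
o=cv2.resize(c[145:190,228:280],(693,600),interpolation=2);cv2.imwrite("pics/c10.png",o)
hsv=cv2.cvtColor(c,cv2.COLOR_BGR2HSV);m=cv2.inRange(hsv,(4,130,60),(24,255,255))
for r in range(160,182):print(r,"".join("#" if m[r,k] else "." for k in range(244,272)))
```

```text
31.55 [479.1  99.5 365.6] F [0.3 0.7 0.1] tz [ 0.081  0.032 -0.996]
F plate [ 0.6  0.6 -0.2] P plate [ -3.1  32.5 198.4]
tool y plate [-0.    -1.     0.004] wid 34.0
w [-0.423 -0.003 -0.906] e [ 0.906 -0.002 -0.423] tcp plate [ 61.6  33.  337.1]
joints [ 0.54  0.17 -0.41  0.02 -0.91  1.42]
160 ............................
161 ............................
162 ............................
163 ............................
164 ............#...............
165 ............###.............
166 ...........#####............
167 ...........#####............
168 .............####...........
169 .............####...........
170 .........#.#######..........
171 ........##########..........
172 .......##########...........
173 .......#########............
174 ........########............
175 .........######.............
176 .........######.............
177 ..........####..............
178 ..........####..............
179 ............................
180 ............................
181 ............................
```

View pics/c10.png

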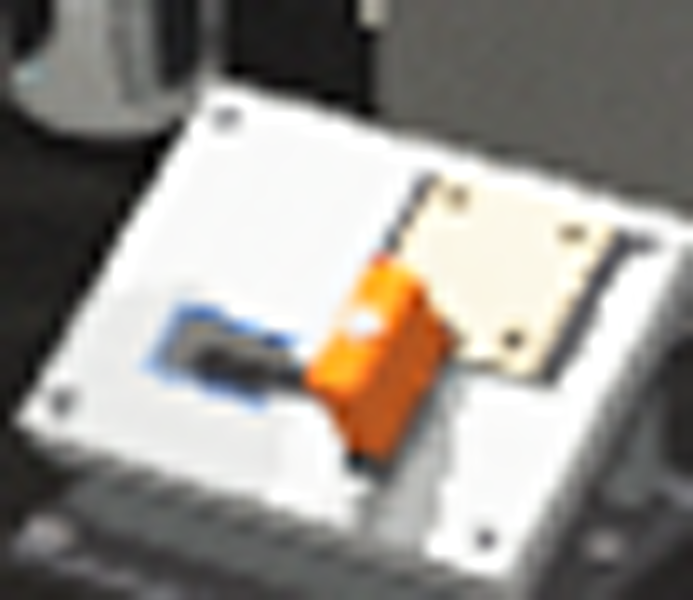

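Run:
```python
from h import *
a=np.load("pics/side0.npz")["c"];c,K,T=cam("side")
d=cv2.absdiff(a,c).max(2)>50
for n,(x0,y0,x1,y1) in dict(black=(331,235,344,256),brown=(285,164,305,203),pp=(226,120,246,156),vial=(152,155,168,180),beaker=(290,294,320,330),decoy=(298,250,326,292)).items():print(n,d[y0:y1,x0:x1].mean().round(3))
a=np.load("pics/top0.npz")["c"];c,K,T=cam("top");d=cv2.absdiff(a,c).max(2)>50
for n,(x0,y0,x1,y1) in dict(black=(340,163,359,182),brown=(248,132,268,156),vial=(130,222,150,242),beaker=(378,226,404,250)).items():print("top",n,d[y0:y1,x0:x1].mean().round(3))
print(read_state()["contact_force"]);print(job_done())
```

```text
black 0.011
brown 0.0
pp 0.654
vial 0.0
beaker 0.0
decoy 0.0
top black 0.0
top brown 0.0
top vial 0.855
top beaker 0.0
[ 0.24761307  0.01213799 -1.12654448]
the job is handed in; nothing more can be done
None
```

The orange stud is locked across the slot at the closed end, the gripper has let go, and the job is handed in at about 32 s of the 48 s allowed.

- **Tilt:** The moves only turn the tool about the vertical. I gripped the rack stud by its handle ends, not across x as suggested, and tilted it in the grip against the rack pocket.
- **Entry:** The first try missed the window and pressed the head on the plate surface at about 33 N. I moved it 6 mm up-slope and it went in. I finished the tilt inside the window.
- **Slide:** It slid about 62 mm along the slot until it stopped against the closed end at about 19 N.
- **Turn:** Two pushes with the shut fingers and one shallow straddle with the fingers on either side hardly turned it. A deeper straddle turned it to about 60–65°. Closing the jaws along the slot squared it to 90°, with a reading of 15 mm on the 16 mm handle.

**Last checks:**
- The final picture shows the bar straight across the slot with one end over the edge of the resin plate. The gripper was clear and the contact force about 1 N.
- The black stud, brown bottle, beaker and the larger orange stud look unchanged from the start.
- The white bottle (side view) and the small vial (top view) differed from the first pictures. I take this to be the arm in front of them, but I did not confirm it. The vial showed no change in the side view. The white bottle had no second check.

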